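# Stir the oiled aroma beads and lay the paddle on the drip rest

### The arm

A 7-joint arm with a two-finger parallel gripper is mounted at the origin on the work surface. World frame = base frame: x ahead of the robot, y to its left, z up, the work surface at z = 0. Lengths are in m, angles in rad, forces in N, time in s.
With the tool pointing down it reaches from about 0.35 to 0.9 m from the base axis. Payload 8.1 kg.
Tool frame: the origin (TCP) lies where the fingers leave the gripper's body, on its centre line; the fingertips stand 73 mm ahead of it and the grasp point (between the pads) lies r.grip_depth ahead of it (r.grip_depth is the distance from the TCP to the grasp point, in m); z points along the fingers, y is the line along which they close (so a half turn about z gives the same grasp; the last joint's range is limited). The gripper opens to 85 mm and grips with 20 to 120 N. Pads are 22 mm wide; open, the fingers measure 114 mm over their backs; the gripper's body (76 mm by 85 mm) begins 54 mm behind the grasp point. The pads swing forward as they close: fully open they stand 13 mm farther back than shut.
Start: joints at [-1.224, 0.434, 0.025, 1.573, -0.012, 1.134, -0.075], TCP at [0.272, 0.563, 0.304] pointing down, gripper open.
Joint ranges: [-2.62, 2.62], [-0.44, 2.09], [-1.27, 1.32], [0.08, 2.57], [-1.32, 4.46], [0.12, 2], [-2.74, 2.74]. Speed limits (rad/s): [2.22, 2.22, 3.01, 3.01, 3.14, 3.14, 3.14].

### API

Orientations are given as a unit quaternion [x, y, z, w].
In Python, from plant import r gives the robot as it stands.
- The arm moves only by the tool carry_out, never from a script. Its argument "targets" is a list that holds one entry, the list of rows, each a list of 7 numbers: the turn, a rotation vector about the tool's x, y, z each as a share of 360 degrees, from -1 to 1, then the shift along the tool's x, y, z each as a share of 0.1 m, from -1 to 1, then the opening, from -1 (shut) to 1 (fully open). In form: [[[ax, ay, az, x, y, z, fingers], ...]]. A call has 1 to 8 rows; each row is the pose to reach, as a shift and turn from the pose commanded when the call began, along the tool's axes at that moment, turning the shorter way round; what a row does not reach only later rows make up. A row lasts 1/12 s, in which the tool goes at most 41.7 mm and 7.16 degrees, less where a joint would pass 70% of its speed; a pose out of reach is approached as far as the arm can. A call with a number of a shift or a turn outside -1 to 1 is refused whole. A call with a gripper value outside its range is refused whole. The fingers move at their own pace and stop on an object; "newtons" is the grip in N (left out, the last holds). Time passes only in rows, so rows that repeat a pose let the fingers close. It gives the time, the measured TCP pose, the force, the opening and the grip force at its end, in the units of the state.
- r.observe(): the state, without advancing time (a new reading comes with each control period).
- r.grab_frame(name): name is "scene" or "top"; returns the picture (480x640x3 uint8, blue, green, red); there is no depth.
- r.get_calibration(name): a dict with "fx", "fy", "cx", "cy" (pixels), "rvec" (rotation vector, rad) and "tvec" (3), from world to camera coordinates, as OpenCV has them. Camera axes: x right, y down, z forward; pixel columns grow to the right and rows downward; lengths in m; the calibration is good to about 2 mm. A picture is of the moment at which its call begins. get_calibration takes no time and is no camera call.
- r.close_job(): hands the job in; it is judged then, once.
Trained networks look in the newest picture that a camera, given by its name, has taken for a name from the list of things; names that differ only in an ending like _2 or _b are one class to them, and where a whole thing is asked for, a point or a joint stands for the part that bears it (a point fixed in the world has none). Each returns a list of dicts, best first, with "score" (0 to 1); they miss things now and then, are a little off and sometimes report something else, mostly with a low value. They report only what shows in the picture. A call takes as long as a camera call.
- r.recognise(camera, target): "position" ([x, y, z] in m, in world coordinates, good to about 4 mm: the middle of the surface that is visible of it).
The state is a dict: "clock": time; "qpos": joint angles; "joint_velocities": joint speeds; "joint_efforts": joint torques, N m; "tool_pos": TCP position; "ee_rot": TCP orientation; "force": force on the tool from outside, world axes, zero at the start; "torque": the same for the moment, N m; "finger_gap": finger opening in m; "grasp_force": force on a finger pad.
Only numpy, scipy, OpenCV 4.12 (cv2) and the standard library are available. Lean on these libraries where they do the work, as an engineer would, in place of code of your own. Each camera call takes 0.05 s, during which the arm holds its last target. There are 200 camera calls.

### The job

Oil has just been dripped on the ceramic beads in the glass bowl. Take the wooden paddle from its stand and stir the beads round with its blade until, at one moment, all six lie at least a bead's width from where they began, without touching them with the gripper, spilling any or pressing hard on the glass. Then lay the paddle level and roughly centred across both supports of the drip rest, lowering it onto them rather than dropping it, let go, and leave the bottles, pill crusher and magnifier where they are.

Things in the scene. Friction and masses are not known exactly. Their poses are not given: they have to be found in the camera images.
- paddle: Wooden stirring paddle: straight handle 180 long, 12 wide, 14 tall, then a flat blade 34 long, 20 wide, 10 thick bent 45 degrees down. Origin: underside of the handle, 95 from the bend, 85 from the plain end; own -x runs to the blade, z up. 40 g. Starts level across the two supports of the wooden stand, blade towards the robot, hanging down beyond the supports.
- paddle_tip (a point): Middle of the blade's free end; in the paddle's frame at (-119, 0, -17) mm.
- bowl: Clear glass bowl, fixed on the tray: outer diameter 112 at the foot, 134 at 12 height, 146 at the rim; 50 tall, walls 4, flat inner floor 5 above its underside, floor radius about 52. Origin: centre of its underside, z up.
- stand: Light wooden stand, fixed: base plate 150 x 70 x 10, two upright supports at x = -55 and +55, each 8 thick, 60 wide (along y), flat top 45 above the table, with a 12 high horn at each end, 44 free between the horns. Origin: centre of its underside; x runs from support to support.
- rest: Drip rest, fixed: white ceramic dish 270 x 80, rim 12 high, floor 5 high; in it two steel goal-post supports at x = -55 and +55, bars 8 thick, 60 wide (along y), flat tops 45 above the table, with a 12 high horn at each end, 44 free between the horns. Origin: centre of its underside; x runs from support to support.
- bead1: Chunky unglazed ceramic aroma bead, a short round drum 24 in diameter and 20 tall, 12 g, one of six alike standing in a ring about 34 from the bowl's centre on its floor (the bowl's middle is free). Origin: centre of its underside.
- bead2: Chunky unglazed ceramic aroma bead, a short round drum 24 in diameter and 20 tall, 12 g, one of six alike standing in a ring about 34 from the bowl's centre on its floor (the bowl's middle is free). Origin: centre of its underside.
- bead3: Chunky unglazed ceramic aroma bead, a short round drum 24 in diameter and 20 tall, 12 g, one of six alike standing in a ring about 34 from the bowl's centre on its floor (the bowl's middle is free). Origin: centre of its underside.
- bead4: Chunky unglazed ceramic aroma bead, a short round drum 24 in diameter and 20 tall, 12 g, one of six alike standing in a ring about 34 from the bowl's centre on its floor (the bowl's middle is free). Origin: centre of its underside.
- bead5: Chunky unglazed ceramic aroma bead, a short round drum 24 in diameter and 20 tall, 12 g, one of six alike standing in a ring about 34 from the bowl's centre on its floor (the bowl's middle is free). Origin: centre of its underside.
- bead6: Chunky unglazed ceramic aroma bead, a short round drum 24 in diameter and 20 tall, 12 g, one of six alike standing in a ring about 34 from the bowl's centre on its floor (the bowl's middle is free). Origin: centre of its underside.
- bottle_a: Amber glass dropper bottle, 34 diameter, 98 tall with its rubber bulb, loose on the tray; leave alone. Origin: centre of its underside.
- bottle_b: Amber glass dropper bottle, 34 diameter, 98 tall with its rubber bulb, loose on the tray; leave alone. Origin: centre of its underside.
- crusher: Stainless pill crusher, 42 diameter, 74 tall, with a cross bar twist handle 76 long on top, loose on the tray; leave alone. Origin: centre of its underside.
- magnifier: Folded acrylic magnifier, 45 x 75, 14 high at most, lying loose on the tray; leave alone. Origin: centre of its underside.

How it is judged:
By the outcome, as a careful person would: the job done as asked, in the order asked, and still so for the second after the job is handed in, with the robot touching nothing.
It also fails if it takes over 72 s, if anything falls off the work surface, if the arm or the gripper's body presses on something with over 40 N, if the wrist force passes 120 N, or if a joint passes its speed limit or range.

## Working session

There is one attempt and no reset: what is moved stays moved. The work goes in short steps, Python scripts to look and compute and a tool call to move; the robot and the scene stay as the last step left them, time stands still between calls to the robot, and variables do not carry over. Pictures are saved under pics/ and viewed, at most 10 in all, crops included, and the job is handed in when it is done.

Besides the shell and the picture viewer there is one more tool, called after "Request:" as name([rows], argument=value, ...), one row to a line, values as JSON. carry_out: Moves the arm, as the interface text tells. Shift numbers are shares of 0.1 m and turn numbers shares of 360 degrees, none past 1 either way. Its arguments: {"type":"object","properties":{"targets":{"type":"array","items":{"type":"array","items":{"type":"array","items":{"type":"number"}}}},"newtons":{"type":"number"}},"required":["targets"]}

```bash
mkdir -p pics; ls; python3 - <<'E'
from plant import r
import cv2,json
s=r.observe();print({k:s[k] for k in('clock','tool_pos','ee_rot','finger_gap','force')},r.grip_depth)
a=r.grab_frame('scene');b=r.grab_frame('top')
cv2.imwrite('pics/s0.png',a);cv2.imwrite('pics/t0.png',b)
for c in('scene','top'):
  print(c,r.get_calibration(c))
  for n in('paddle','paddle_tip','bowl','stand','rest','bead1','bottle_a','crusher','magnifier'):
    print(n,[([round(float(v),3) for v in d['position']],round(d['score'],2)) for d in r.recognise(c,n)][:8])
E
```

```text
pics
{'clock': 0.0, 'tool_pos': array([0.27160263, 0.56245934, 0.30311914]), 'ee_rot': array([ 2.23026403e-01,  9.74812081e-01, -7.85302355e-04, -1.11746499e-04]), 'finger_gap': 0.08562946310411282, 'force': array([-0.46201622, -0.07307628, -0.2993496 ])} 0.0539
scene {'fx': 444.73040793071857, 'fy': 444.73040793071857, 'cx': 315.7255270166151, 'cy': 238.5009355078182, 'rvec': array([ 1.37484822,  2.11008134, -0.97059992]), 'tvec': array([ 0.25259341, -0.28836398,  1.34607023])}
paddle [([0.589, -0.348, 0.055], 0.72)]
paddle_tip [([0.586, -0.347, 0.052], 0.6)]
bowl [([0.522, 0.034, 0.037], 0.83)]
stand [([0.597, -0.337, 0.008], 0.96)]
rest [([0.603, 0.36, 0.009], 0.83), ([0.574, 0.034, 0.034], 0.19)]
bead1 [([0.553, 0.01, 0.031], 0.64), ([0.513, 0.049, 0.031], 0.61), ([0.575, 0.037, 0.036], 0.5), ([0.571, 0.069, 0.033], 0.5), ([0.519, 0.015, 0.035], 0.42)]
bottle_a [([0.793, 0.152, 0.059], 0.63), ([0.789, 0.094, 0.057], 0.6)]
crusher [([0.791, -0.108, 0.063], 0.9)]
magnifier [([0.792, -0.024, 0.02], 0.81), ([0.602, 0.36, 0.006], 0.29)]
top {'fx': 483.66215658403144, 'fy': 483.66215658403144, 'cx': 326.7279387958408, 'cy': 239.48262890761006, 'rvec': array([ 2.14779875, -2.12399151,  0.210203  ]), 'tvec': array([-0.01429493,  0.60894571,  0.87971709])}
paddle [([0.561, -0.34, 0.06], 0.61)]
paddle_tip [([0.566, -0.34, 0.057], 0.69), ([0.544, 0.039, 0.018], 0.38)]
bowl [([0.543, 0.037, 0.017], 0.76)]
stand [([0.588, -0.338, 0.014], 0.93), ([0.561, -0.341, 0.058], 0.16)]
rest [([0.555, 0.361, 0.004], 0.63)]
bead1 [([0.507, 0.051, 0.031], 0.7), ([0.526, 0.072, 0.038], 0.63), ([0.518, 0.013, 0.033], 0.57), ([0.574, 0.036, 0.033], 0.51), ([0.543, 0.007, 0.033], 0.51)]
bottle_a [([0.778, 0.142, 0.061], 0.62), ([0.767, 0.088, 0.058], 0.6), ([0.559, -0.336, 0.059], 0.2)]
crusher [([0.772, -0.118, 0.074], 0.62), ([0.552, 0.357, 0.006], 0.4)]
magnifier [([0.573, 0.037, 0.035], 0.68), ([0.792, -0.024, 0.019], 0.56)]
```

View pics/s0.png

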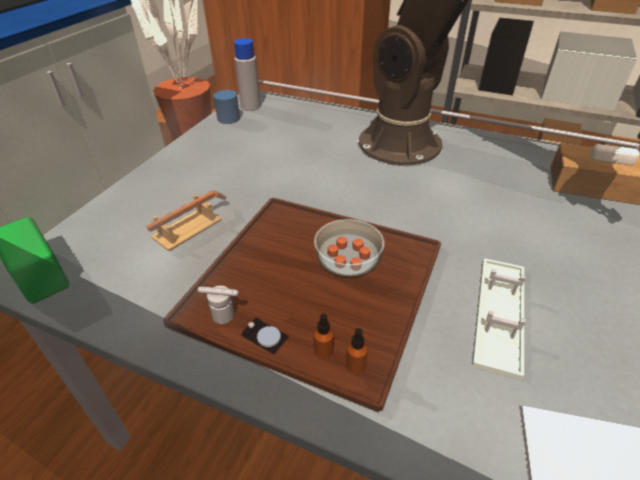

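View pics/t0.png

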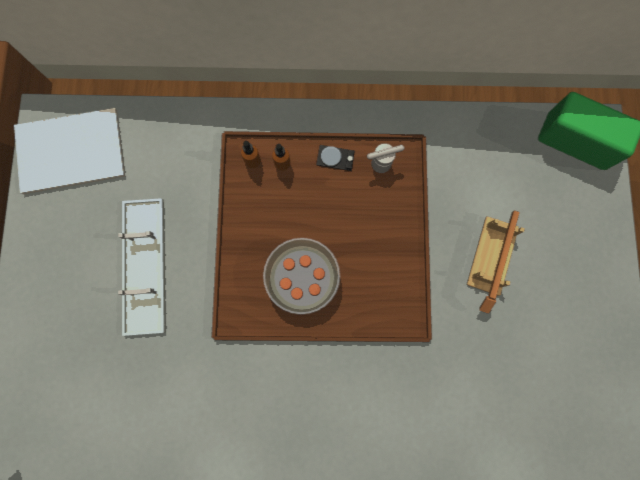

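The two views show the paddle on the stand (top: handle end about (516,213), blade about (487,308)), the bowl at about (302,276), and the rest bars at about (136,236) and (137,292). Next I'll enlarge those areas to measure them.

```bash
python3 - <<'E'
import cv2,numpy as np
a=cv2.imread('pics/s0.png');b=cv2.imread('pics/t0.png')
def c(im,x,y,w,h,k): return cv2.resize(im[y:y+h,x:x+w],None,fx=k,fy=k,interpolation=cv2.INTER_CUBIC)
p=np.zeros((600,800,3),np.uint8)
q=c(a,140,180,100,75,4);p[:300,:400]=q           # scene stand
q=c(b,455,205,80,120,5);p[:600,400:800]=q          # top stand
q=c(a,465,250,75,75,4);p[300:600,:300]=q
cv2.imwrite('pics/z1.png',p)
p=np.zeros((600,800,3),np.uint8)
p[:,:300]=c(b,110,190,75,150,4); p[:500,300:800]=c(b,255,230,100,100,5)
cv2.imwrite('pics/z2.png',p)
E
```

```text
(no output)
```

View pics/z1.png

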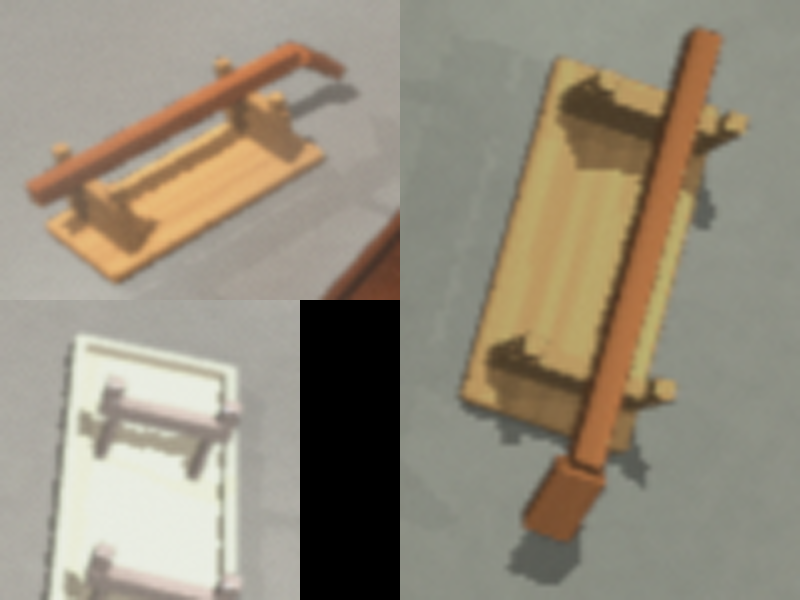

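View pics/z2.png

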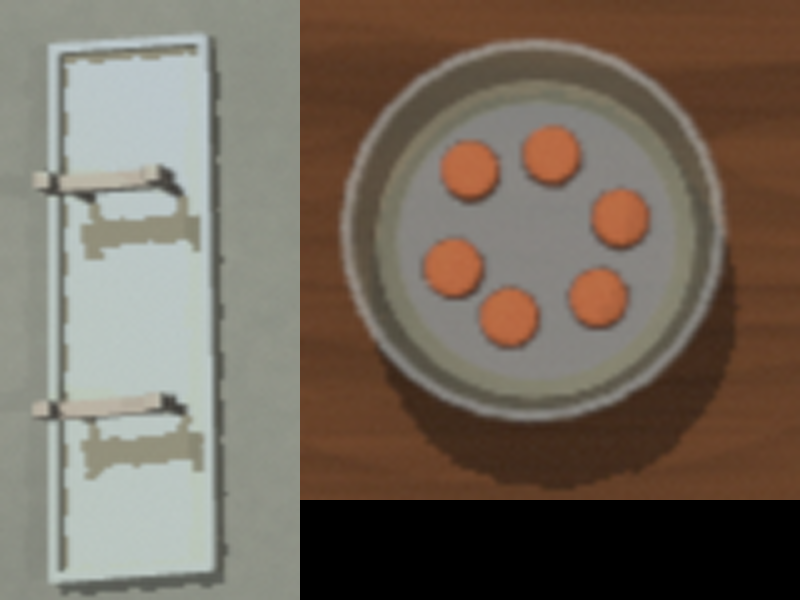

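Zoomed crops give usable points. In the top view the handle ends are at about (516,212) and (493,297), and the rest horn tops at about (121,235), (149,234), (122,292) and (151,291). The bead gap facing +y (left in the top view) is the widest.

```bash
cat > h.py <<'E'
import numpy as np,cv2
from scipy.spatial.transform import Rotation as R
from plant import r
C={c:r.get_calibration(c) for c in('scene','top')}
def K(c):d=C[c];return np.array([[d['fx'],0,d['cx']],[0,d['fy'],d['cy']],[0,0,1]])
def ray(c,p):
    d=C[c];M=R.from_rotvec(d['rvec']).as_matrix();o=-M.T@d['tvec'];return o,M.T@np.linalg.inv(K(c))@[p[0],p[1],1]
def plane(c,p,z):
    o,v=ray(c,p);return o+v*(z-o[2])/v[2]
def tri(pt,ps):
    o1,v1=ray('top',pt);o2,v2=ray('scene',ps)
    s=np.linalg.lstsq(np.c_[v1,-v2],o2-o1,rcond=None)[0];a=o1+s[0]*v1;b=o2+s[1]*v2
    return (a+b)/2,np.linalg.norm(a-b)
def proj(c,X):
    d=C[c];return cv2.projectPoints(np.atleast_2d(X).astype(float),d['rvec'],d['tvec'],K(c),None)[0][:,0]
def st(goal=None,yaw=None):
    s=r.observe();p=s['tool_pos'];M=R.from_quat(s['ee_rot']);print('t',round(s['clock'],2),'p',p.round(4),'x',M.as_matrix()[:,0].round(3),'y',M.as_matrix()[:,1].round(3),'z',M.as_matrix()[:,2].round(3),'gap',round(s['finger_gap'],4),'gf',np.round(s['grasp_force'],1),'F',s['force'].round(1))
    return p,M
E
python3 - <<'E'
from h import *
np.set_printoptions(suppress=True,precision=4)
T=lambda X,Y:(455+(X-400)/5,205+Y/5); S=lambda X,Y:(140+X/4,180+Y/4)
print('end',tri(T(707,33),S(38,185)),plane('top',T(707,33),.059))
print('bend',tri(T(590,462),S(302,48)),plane('top',T(590,462),.059))
print('blade',tri(T(549,533),S(340,72)))
print('standhorns',tri(T(736,122),S(222,64)),tri(T(664,390),S(222,64)),tri(T(736,122),S(62,150)))
U=lambda X,Y:(110+X/4,190+Y/4); V=lambda X,Y:(465+X/4,250+(Y-300)/4)
for a,b in (((47,409),(230,408)),((165,403),(115,382)),((45,181),(229,580)),((157,174),(103,550))):
  print('resthorn',tri(U(*a),V(*b)),plane('top',U(*a),.057))
W=lambda X,Y:(255+(X-300)/5,230+Y/5)
B=[(470,170),(551,155),(621,217),(598,297),(510,317),(453,267)]
P=np.array([plane('top',W(*b),.033) for b in B]);print(P,P.mean(0))
c=P.mean(0);print(np.linalg.norm(P-c,axis=1))
print('rim',plane('top',W(532,230),.058))
print(proj('scene',P))
st()
E
```

```text
end (array([ 0.6674, -0.3763,  0.0588]), np.float64(0.004144031949217632)) [ 0.6685 -0.3782  0.059 ]
bend (array([ 0.4992, -0.3204,  0.0567]), np.float64(0.008039878819460545)) [ 0.5009 -0.3234  0.059 ]
blade (array([ 0.4738, -0.3153,  0.0232]), np.float64(0.007241698654521583))
standhorns (array([ 0.6034, -0.3237,  0.126 ]), np.float64(0.06890769760806378)) (array([ 0.5285, -0.3544,  0.0538]), np.float64(0.0018171236278231155)) (array([ 0.6334, -0.3882,  0.0544]), np.float64(0.0025227595005839843))
resthorn (array([0.5031, 0.3791, 0.0539]), np.float64(0.0037443242807480757)) [0.5032 0.3759 0.057 ]
resthorn (array([0.5063, 0.3258, 0.053 ]), np.float64(0.0063194348909859374)) [0.5066 0.3212 0.057 ]
resthorn (array([0.612 , 0.3884, 0.0549]), np.float64(0.0028294315340911557)) [0.6118 0.386  0.057 ]
resthorn (array([0.6162, 0.3361, 0.0542]), np.float64(0.003946129627218493)) [0.6159 0.333  0.057 ]
[[0.5633 0.0655 0.033 ]
 [0.5696 0.0339 0.033 ]
 [0.5455 0.0062 0.033 ]
 [0.5143 0.0147 0.033 ]
 [0.5062 0.0487 0.033 ]
 [0.5253 0.0712 0.033 ]] [0.5373 0.04   0.033 ]
[0.0363 0.0328 0.0348 0.0343 0.0324 0.0334]
rim [0.5375 0.0399 0.058 ]
[[354.9828 259.8375]
 [339.6451 257.5885]
 [331.7808 246.896 ]
 [340.9313 239.0825]
 [356.9033 240.9021]
 [363.7798 249.1582]]
t 1.0 p [0.2718 0.5628 0.3039] x [-0.9    0.435 -0.   ] y [0.435 0.9   0.   ] z [ 0.  0. -1.] gap 0.0854 gf 0.0 F [ 0.1 -0.7 -0.3]
```

Request:
carry_out([
  [[0,0,0,-0.98,-0.98,0.05,1],[0,0,0,-0.98,-0.98,0.05,1],[0,0,0,-0.98,-0.98,0.05,1],[0,0,0,-0.98,-0.98,0.05,1]],
])

```text
clock: 1.33
tool_pos: [0.3201, 0.4261, 0.2988]
ee_rot: [0.226, 0.974, -0.001, 0.001]
force: [0.1, -0.1, 0.2]
finger_gap: 0.0853
grasp_force: 0.0
```

Request:
carry_out([
  [[0,0,0,-0.98,-0.98,0.05,1],[0,0,0,-0.98,-0.98,0.05,1],[0,0,0,-0.98,-0.98,0.05,1],[0,0,0,-0.98,-0.98,0.05,1]],
])

```text
clock: 1.67
tool_pos: [0.3649, 0.2952, 0.2939]
ee_rot: [0.226, 0.974, -0.001, 0.0]
force: [0.7, -1.2, -0.1]
finger_gap: 0.0854
grasp_force: 0.0
```

Request:
carry_out([
  [[0,0,0,-0.98,-0.98,0.05,1],[0,0,0,-0.98,-0.98,0.05,1],[0,0,0,-0.98,-0.98,0.05,1],[0,0,0,-0.98,-0.98,0.05,1]],
])

```text
clock: 2.0
tool_pos: [0.4101, 0.1645, 0.2891]
ee_rot: [0.226, 0.974, -0.001, 0.001]
force: [0.9, 0.2, -0.8]
finger_gap: 0.0854
grasp_force: 0.0
```

Request:
carry_out([
  [[0,0,0,-0.98,-0.98,0.05,1],[0,0,0,-0.98,-0.98,0.05,1],[0,0,0,-0.98,-0.98,0.05,1],[0,0,0,-0.98,-0.98,0.05,1]],
])

```text
clock: 2.33
tool_pos: [0.4555, 0.0335, 0.2843]
ee_rot: [0.226, 0.974, -0.001, 0.001]
force: [-0.1, 0.2, -0.2]
finger_gap: 0.0852
grasp_force: 0.0
```

Request:
carry_out([
  [[0,0,0,-0.98,-0.98,0.05,1],[0,0,0,-0.98,-0.98,0.05,1],[0,0,0,-0.98,-0.98,0.05,1],[0,0,0,-0.98,-0.98,0.05,1]],
])

```text
clock: 2.67
tool_pos: [0.501, -0.0977, 0.2793]
ee_rot: [0.226, 0.974, -0.001, 0.001]
force: [-0.1, -0.4, 0.2]
finger_gap: 0.0848
grasp_force: 0.0
```

Request:
carry_out([
  [[0,0,0,-0.98,-0.98,0.1,1],[0,0,0,-0.98,-0.98,0.1,1],[0,0,0,-0.98,-0.98,0.1,1],[0,0,0,-0.98,-0.98,0.1,1]],
])

```text
clock: 3.0
tool_pos: [0.5459, -0.2287, 0.2689]
ee_rot: [0.226, 0.974, -0.002, 0.001]
force: [-0.1, -0.7, 0.1]
finger_gap: 0.0859
grasp_force: 0.0
```

Request:
carry_out([
  [[0,0,0,-0.98,-0.98,0.1,1],[0,0,0,-0.98,-0.98,0.1,1],[0,0,0,-0.98,-0.98,0.1,1],[0,0,0,-0.98,-0.98,0.1,1],[0,0,0,-0.98,-0.98,0.1,1],[0,0,-0.021,-0.98,-0.98,0.2,1],[0,0,-0.021,-0.98,-0.98,0.2,1]],
])

```text
clock: 3.58
tool_pos: [0.5908, -0.3522, 0.2472]
ee_rot: [0.155, 0.988, 0.001, -0.001]
force: [-0.1, 0.6, -1.0]
finger_gap: 0.0855
grasp_force: 0.0
```

```bash
python3 - <<'E'
from h import *
p,M=st();print((M.inv().apply(np.array([.5895,-.352,.106])-p)*10).round(3))
E
```

```text
t 3.58 p [ 0.5908 -0.3522  0.2472] x [-0.952  0.307  0.003] y [0.307 0.952 0.001] z [-0.002  0.002 -1.   ] gap 0.0855 gf 0.0 F [-0.1  0.6 -1. ]
[ 0.009 -0.003  1.412]
```

Request:
carry_out([
  [[0,0,0,0.01,0,0.35,0],[0,0,0,0.01,0,0.7,0],[0,0,0,0.01,0,0.9,0],[0,0,0,0.01,0,0.9,0]],
])

```text
clock: 3.92
tool_pos: [0.5884, -0.3499, 0.1544]
ee_rot: [0.159, 0.987, 0.002, -0.004]
force: [-0.5, -0.2, 0.0]
finger_gap: 0.0429
grasp_force: 0.0
```

Request:
carry_out([
  [[0,0,0,0,0,0.25,0],[0,0,0,0,0,0.51,0],[0,0,0,0,0,0.51,0],[0,0,0,0,0,0.51,0]],
])

```text
clock: 4.25
tool_pos: [0.5903, -0.3521, 0.1086]
ee_rot: [0.159, 0.987, 0.0, -0.001]
force: [0.4, -0.7, 0.4]
finger_gap: 0.0426
grasp_force: 0.0
```

```bash
python3 - <<'E'
from h import *
p,M=st()
b=r.grab_frame('top');a=r.grab_frame('scene')
q=np.zeros((480,800,3),np.uint8)
q[:480,:320]=cv2.resize(b[205:325,455:535],None,fx=4,fy=4,interpolation=2)
q[:400,320:800]=cv2.resize(a[160:260,120:240],None,fx=4,fy=4,interpolation=2)
cv2.imwrite('pics/g1.png',q)
E
```

```text
t 4.25 p [ 0.5903 -0.3521  0.1086] x [-0.95   0.313  0.001] y [0.313 0.95  0.001] z [-0.001  0.001 -1.   ] gap 0.0426 gf 0.0 F [ 0.4 -0.7  0.4]
```

View pics/g1.png

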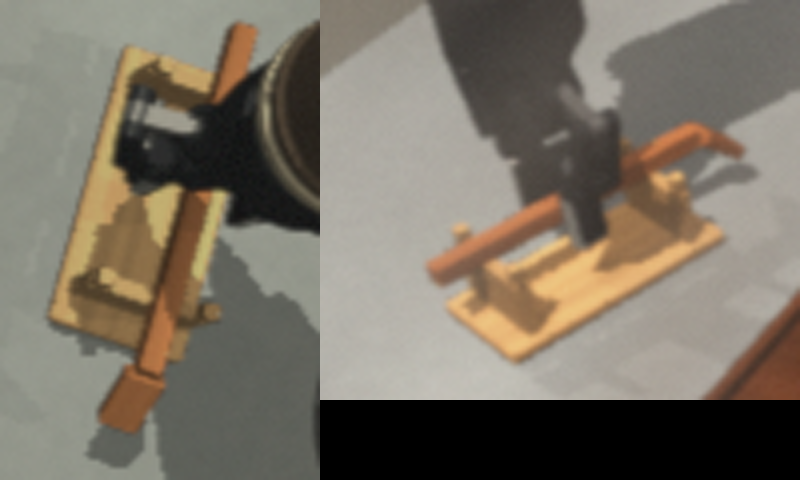

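The crop shows the fingers straddling the mid-handle, with the paddle still resting on both supports. Next I'll close and lift.

Request:
carry_out([
  [[0,0,0,0,0,0.02,-0.4],[0,0,0,0,0,0.02,-0.6],[0,0,0,0,0,0.02,-0.8],[0,0,0,0,0,0.02,-1],[0,0,0,0,0,0.02,-1],[0,0,0,0,0,0.02,-1],[0,0,0,0,0,0.02,-1],[0,0,0,0,0,0.02,-1]],
], newtons=60)

```text
clock: 5.02
tool_pos: [0.5908, -0.3532, 0.1073]
ee_rot: [0.158, 0.987, -0.0, 0.001]
force: [-0.9, 1.3, 8.1]
finger_gap: 0.0105
grasp_force: 58.8
```

Request:
carry_out([
  [[0,0,0,0,0,0.02,-1],[0,0,0,0,0,-0.15,-1],[0,0,0,0,0,-0.4,-1],[0,0,0,0,0,-0.7,-1],[0,0,0,0,0,-1,-1],[0,0,0,0,0,-1,-1]],
])

```text
clock: 5.52
tool_pos: [0.5924, -0.3548, 0.2129]
ee_rot: [0.159, 0.987, -0.002, 0.005]
force: [0.5, -1.0, 0.5]
finger_gap: 0.0109
grasp_force: 59.2
```

Request:
carry_out([
  [[0,0,0,0,0,-0.3,-1],[0,0,0,0,0,-0.6,-1],[0,0,0,0,0,-0.6,-1],[0,0,0,0,0,-0.6,-1]],
])

```text
clock: 5.85
tool_pos: [0.5909, -0.3536, 0.2682]
ee_rot: [0.158, 0.987, -0.001, 0.002]
force: [-0.4, 0.1, -0.9]
finger_gap: 0.011
grasp_force: 59.2
```

```bash
python3 - <<'E'
from h import *
p,M=st()
b=r.grab_frame('top');a=r.grab_frame('scene')
cv2.imwrite('pics/l_t.png',b);cv2.imwrite('pics/l_s.png',a)
g=p+.0539*M.as_matrix()[:,2]
print(proj('top',g),proj('scene',g))
x=int(proj('top',g)[0][0]);y=int(proj('top',g)[0][1]);u,v=[int(t) for t in proj('scene',g)[0]]
print(x-60,y-60,u-60,v-60)
q=np.zeros((400,800,3),np.uint8)
for i,(im,x,y) in enumerate(((b,x-60,y-45),(a,u-60,v-60))):
  k=cv2.resize(im[y:y+120,x:x+120],(400,400),interpolation=2);q[:,400*i:400*i+400]=k
cv2.imwrite('pics/g2.png',q)
E
```

```text
t 5.85 p [ 0.5909 -0.3536  0.2682] x [-0.95   0.313 -0.004] y [ 0.313  0.95  -0.001] z [ 0.004 -0.002 -1.   ] gap 0.011 gf 59.2 F [-0.4  0.1 -0.9]
[[543.16082044 235.5751556 ]] [[162.23891199 148.57760731]]
483 175 102 88
```

View pics/g2.png

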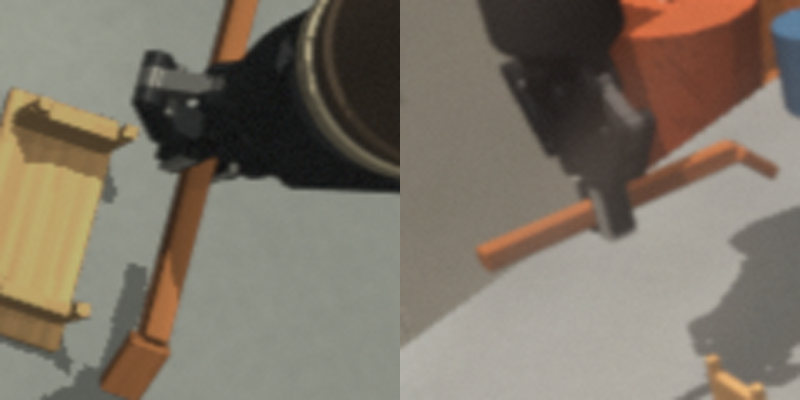

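The paddle is held level in the gripper: the bend shows at top-crop (163,335) and scene-crop (738,150). Triangulating it gives its pose in the tool frame.

```bash
python3 - <<'E'
from h import *
np.set_printoptions(suppress=True,precision=4)
p,M=st()
k=3.3333
for n,a,b in (('bend',(163,335),(738,148)),('tip',(122,390),(775,172))):
  X,e=tri((483+a[0]/k,190+a[1]/k),(102+(b[0]-400)/k,88+b[1]/k));print(n,X,e,'tool',M.inv().apply(X-p)*1000)
# plan: paddle frame in tool: origin at o along tool x
E
```

```text
t 5.95 p [ 0.59   -0.3526  0.2654] x [-0.95   0.313  0.001] y [0.313 0.95  0.   ] z [-0.     0.001 -1.   ] gap 0.0109 gf 59.2 F [-0.5  0.2 -0.1]
bend [ 0.4997 -0.3233  0.2149] 0.012195312580982443 tool [94.8734 -0.3556 50.585 ]
tip [ 0.4755 -0.3151  0.1865] 0.009998751138713546 tool [120.3892  -0.1224  78.9486]
```

Request:
carry_out([
  [[0,0,-0.017,0.12,0.3,0,-1],[0,0,-0.034,0.25,0.6,0,-1],[0,0,-0.051,0.37,0.92,0,-1],[0,0,-0.051,0.37,0.92,0,-1]],
])

```text
clock: 6.28
tool_pos: [0.5845, -0.2454, 0.2641]
ee_rot: [-0.009, 1.0, 0.003, -0.001]
force: [1.3, 1.1, -0.7]
finger_gap: 0.011
grasp_force: 59.2
```

Request:
carry_out([
  [[0,0,0,0.02,0.33,0,-1],[0,0,0,0.04,0.66,0,-1],[0,0,0,0.06,0.98,0,-1]],
])

```text
clock: 6.53
tool_pos: [0.5767, -0.1548, 0.2645]
ee_rot: [-0.001, 1.0, 0.0, -0.001]
force: [0.5, 0.3, 0.3]
finger_gap: 0.0109
grasp_force: 59.2
```

Request:
carry_out([
  [[0,0,0,0.02,0.33,0,-1],[0,0,0,0.04,0.66,0,-1],[0,0,0,0.06,0.98,0,-1]],
])

```text
clock: 6.78
tool_pos: [0.5705, -0.0562, 0.2647]
ee_rot: [-0.001, 1.0, 0.0, -0.001]
force: [-0.3, 0.7, -0.7]
finger_gap: 0.0106
grasp_force: 59.2
```

Request:
carry_out([
  [[0,0,0,0.02,0.33,0,-1],[0,0,0,0.04,0.66,0,-1],[0,0,0,0.06,0.98,0,-1],[0,0,0,0.06,0.98,0,-1]],
])

```text
clock: 7.12
tool_pos: [0.5639, 0.0482, 0.2644]
ee_rot: [-0.006, 1.0, 0.002, -0.001]
force: [0.3, 0.1, -0.6]
finger_gap: 0.0109
grasp_force: 59.2
```

Request:
carry_out([
  [[0,-0.018,0,0,0,0,-1],[0,-0.036,0,0,0,0,-1],[0,-0.054,0,0,0,0,-1],[0,-0.072,0,0,0,0,-1],[0,-0.09,0,0,0,0,-1],[0,-0.108,0,0,0,0,-1],[0,-0.125,0,0,0,0,-1],[0,-0.125,0,0,0,0,-1]],
])

```text
clock: 7.78
tool_pos: [0.5645, 0.0256, 0.2638]
ee_rot: [0.008, 0.953, -0.024, 0.303]
force: [0.3, -0.4, -0.5]
finger_gap: 0.0108
grasp_force: 59.2
```

```bash
cat >> h.py <<'E'
TIP=np.array([.119,0,.079]);CEN=np.array([.5373,.04])
def tip():
    p,M=st();t=p+M.apply(TIP);print('tip',t.round(4),'rel centre mm',((t[:2]-CEN)*1000).round(1));return p,M,t
def go(X):
    p,M,t=tip();print('shift',(M.inv().apply(np.array(X)-t)*10).round(3))
E
python3 - <<'E'
from h import *
go([.539,.04,.06]);print(r.observe()['qpos'].round(3))
b=r.grab_frame('top');a=r.grab_frame('scene')
q=np.zeros((400,800,3),np.uint8)
q[:,:400]=cv2.resize(b[210:330,250:370],(400,400),interpolation=2)
q[:,400:]=cv2.resize(a[160:280,280:400],(400,400),interpolation=2)
cv2.imwrite('pics/g3.png',q)
E
```

```text
t 7.78 p [0.5645 0.0256 0.2638] x [-0.816  0.    -0.578] y [ 0.03   0.999 -0.042] z [ 0.577 -0.051 -0.815] gap 0.0108 gf 59.2 F [ 0.3 -0.4 -0.5]
tip [0.513  0.0216 0.1307] rel centre mm [-24.3 -18.4]
shift [0.196 0.221 0.717]
[-0.506  0.188  0.312  2.233  0.715  0.18   0.666]
```

View pics/g3.png

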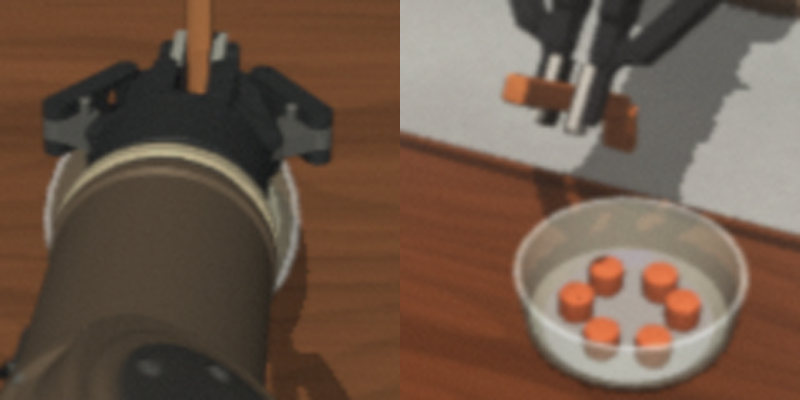

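The picture shows the blade hanging over the bowl with the six beads undisturbed. Joint 6 is near its limit, so I'll back the tilt off a little.

Request:
carry_out([
  [[0,0.018,0,0,0,0,-1],[0,0.036,0,0,0,0,-1],[0,0.036,0,0,0,0,-1],[0,0.036,0,0,0,0,-1]],
])

```text
clock: 8.22
tool_pos: [0.567, 0.0263, 0.2656]
ee_rot: [0.011, 0.981, -0.02, 0.192]
force: [1.0, -0.9, 0.6]
finger_gap: 0.0113
grasp_force: 59.2
```

```bash
python3 - <<'E'
from h import *
go([.539,.04,.08]);print(r.observe()['qpos'].round(3))
E
```

```text
t 8.22 p [0.567  0.0263 0.2656] x [-0.926  0.014 -0.378] y [ 0.029  0.999 -0.036] z [ 0.377 -0.044 -0.925] gap 0.0113 gf 59.2 F [ 1.  -0.9  0.6]
tip [0.4867 0.0245 0.1475] rel centre mm [-50.6 -15.5]
shift [-0.227  0.194  0.815]
[-0.174  0.236 -0.034  2.04   0.266  0.509  1.134]
```

Request:
carry_out([
  [[-0.003,-0.011,0,-0.06,0.08,0.33,-1],[-0.006,-0.022,0,-0.11,0.17,0.67,-1],[-0.006,-0.022,0,-0.11,0.17,0.67,-1],[-0.006,-0.022,0,-0.11,0.17,0.67,-1]],
])

```text
clock: 8.55
tool_pos: [0.5999, 0.0393, 0.204]
ee_rot: [0.005, 0.966, -0.006, 0.259]
force: [-1.5, 0.1, -0.6]
finger_gap: 0.011
grasp_force: 59.2
```

```bash
python3 - <<'E'
from h import *
go([.541,.045,.045]);print(r.observe()['qpos'].round(3))
E
```

```text
t 8.55 p [0.5999 0.0393 0.204 ] x [-0.866  0.006 -0.501] y [ 0.012  1.    -0.01 ] z [ 0.501 -0.014 -0.866] gap 0.011 gf 59.2 F [-1.5  0.1 -0.6]
tip [0.5364 0.0388 0.076 ] rel centre mm [-0.9 -1.2]
shift [0.116 0.066 0.29 ]
[-0.32   0.348  0.134  2.144  0.468  0.158  0.911]
```

Request:
carry_out([
  [[0,0.017,0,-0.1,0,-0.17,-1],[0,0.034,0,-0.2,0,-0.35,-1],[0,0.051,0,-0.3,0,-0.52,-1],[0,0.068,0,-0.3,0,-0.52,-1],[0,0.083,0,-0.3,0,-0.52,-1],[0,0.083,0,-0.3,0,-0.52,-1]],
])

```text
clock: 9.05
tool_pos: [0.6022, 0.0392, 0.2702]
ee_rot: [0.007, 1.0, -0.002, 0.002]
force: [0.0, -0.2, -1.0]
finger_gap: 0.0112
grasp_force: 59.2
```

Request:
carry_out([
  [[0,0,-0.018,0.2,0,0,-1],[0,0,-0.036,0.4,0,0,-1],[0,0,-0.054,0.6,0,0,-1],[0,0,-0.072,0.8,0,0,-1],[0,0,-0.09,0.8,0,0,-1],[0,0,-0.108,0.8,0,0,-1],[0,0,-0.125,0.8,0,0,-1]],
])

```text
clock: 9.63
tool_pos: [0.5203, 0.0406, 0.268]
ee_rot: [-0.38, 0.925, -0.005, 0.002]
force: [-0.2, 0.4, -0.3]
finger_gap: 0.0108
grasp_force: 59.2
```

Request:
carry_out([
  [[0,0,-0.018,0,0,0,-1],[0,0,-0.036,0,0,0,-1],[0,0,-0.054,0,0,0,-1],[0,0,-0.072,0,0,0,-1],[0,0,-0.09,0,0,0,-1],[0,0,-0.108,0,0,0,-1],[0,0,-0.125,0,0,0,-1]],
])

```text
clock: 10.22
tool_pos: [0.5205, 0.0406, 0.2678]
ee_rot: [-0.705, 0.71, -0.005, 0.0]
force: [0.3, -0.2, -0.1]
finger_gap: 0.0109
grasp_force: 59.2
```

Request:
carry_out([
  [[0,0,-0.018,0,0,0,-1],[0,0,-0.036,0,0,0,-1],[0,0,-0.054,0,0,0,-1],[0,0,-0.072,0,0,0,-1],[0,0,-0.09,0,0,0,-1],[0,0,-0.108,0,0,0,-1],[0,0,-0.125,0,0,0,-1]],
])

```text
clock: 10.8
tool_pos: [0.5107, 0.0841, 0.2201]
ee_rot: [0.895, -0.444, 0.038, 0.024]
force: [-0.1, 0.5, -0.3]
finger_gap: 0.0108
grasp_force: 59.2
```

Request:
carry_out([
  [[0,0,-0.018,0,0,0,-1],[0,0,-0.036,0,0,0,-1],[0,0,-0.054,0,0,0,-1],[0,0,-0.072,0,0,0,-1],[0,0,-0.09,0,0,0,-1],[0,0,-0.108,0,0,0,-1],[0,0,-0.125,0,0,0,-1],[0,0,-0.125,0,0,0,-1]],
])

```text
clock: 11.47
tool_pos: [0.438, 0.144, 0.1191]
ee_rot: [0.981, -0.156, 0.1, 0.05]
force: [0.7, 0.2, -1.6]
finger_gap: 0.0112
grasp_force: 59.2
```

```bash
python3 - <<'E'
from h import *
go([.541,.045,.045]);print(r.observe()['qpos'].round(3))
E
```

```text
t 11.47 p [0.438  0.144  0.1191] x [ 0.931 -0.296  0.213] y [-0.316 -0.946  0.067] z [ 0.181 -0.129 -0.975] gap 0.0112 gf 59.2 F [ 0.7  0.2 -1.6]
tip [0.5631 0.0985 0.0674] rel centre mm [25.8 58.5]
shift [-0.095  0.562  0.247]
[ 0.319  0.795 -1.267  2.18   1.195  1.093  2.743]
```

Request:
carry_out([
  [[0,0,0,0.06,0.02,-0.3,-1],[0,0,0,0.12,0.04,-0.6,-1],[0,0,0.01,0.2,0.07,-0.97,-1],[0,0,0.028,0.2,0.07,-0.97,-1],[0,0,0.046,0.2,0.07,-0.97,-1],[0,0,0.064,0.2,0.07,-0.97,-1],[0,0,0.082,0.2,0.07,-0.97,-1],[0,0,0.082,0.2,0.07,-0.97,-1]],
])

```text
clock: 12.13
tool_pos: [0.4372, 0.1433, 0.2192]
ee_rot: [0.908, -0.405, 0.11, 0.022]
force: [1.1, 0.0, -0.8]
finger_gap: 0.0113
grasp_force: 59.2
```

```bash
python3 - <<'E'
from h import *
p,M,t=tip();print(r.observe()['qpos'].round(3))
X=M.as_matrix()[:,0];a=np.arctan2(X[1],X[0])
for d in (0,-45,-90):
  b=a+np.radians(d);x=[np.cos(b),np.sin(b),0];z=[0,0,-1]
  G=R.from_matrix(np.c_[x,np.cross(z,x),z]);print(d,((M.inv()*G).as_rotvec()/2/np.pi).round(3))
print((M.inv().apply([.52-p[0],.04-p[1],.28-p[2]])*10).round(2))
b=r.grab_frame('scene');print([([round(float(v),3) for v in d['position']],round(d['score'],2)) for d in r.recognise('scene','bead1')])
E
```

```text
t 12.13 p [0.4372 0.1433 0.2192] x [ 0.649 -0.73   0.217] y [-0.739 -0.672 -0.048] z [ 0.181 -0.129 -0.975] gap 0.0113 gf 59.2 F [ 1.1  0.  -0.8]
tip [0.5287 0.0463 0.1679] rel centre mm [-8.6  6.3]
[ 0.369  0.509 -1.223  2.088  0.851  1.023  2.552]
0 [-0.008 -0.035  0.001]
-45 [-0.021 -0.03   0.125]
-90 [-0.033 -0.021  0.25 ]
[ 1.42  0.05 -0.31]
[([0.511, 0.048, 0.032], 0.55), ([0.532, 0.075, 0.034], 0.46), ([0.553, 0.012, 0.032], 0.44)]
```

Request:
carry_out([
  [[-0.003,-0.004,0.018,0.3,0,0,-1],[-0.006,-0.009,0.036,0.6,0,0,-1],[-0.009,-0.013,0.054,0.9,0,0,-1],[-0.012,-0.017,0.072,0.9,0,0,-1],[-0.015,-0.021,0.09,0.9,0,0,-1],[-0.018,-0.026,0.108,0.9,0,0,-1],[-0.021,-0.03,0.125,0.9,0,0,-1],[-0.021,-0.03,0.125,0.9,0,0,-1]],
])

```text
clock: 12.9
tool_pos: [0.4961, 0.0783, 0.2364]
ee_rot: [-0.688, 0.725, 0.003, -0.0]
force: [-0.1, -0.1, -0.2]
finger_gap: 0.0108
grasp_force: 59.2
```

Request:
carry_out([
  [[0,0,0.018,0.1,-0.1,-0.1,-1],[0,0,0.036,0.2,-0.2,-0.2,-1],[0,0,0.054,0.38,-0.25,-0.4,-1],[0,0,0.072,0.38,-0.25,-0.4,-1],[0,0,0.09,0.38,-0.25,-0.4,-1],[0,0,0.108,0.38,-0.25,-0.4,-1],[0,0,0.125,0.38,-0.25,-0.4,-1],[0,0,0.125,0.38,-0.25,-0.4,-1]],
])

```text
clock: 13.57
tool_pos: [0.5186, 0.0402, 0.2765]
ee_rot: [-0.361, 0.933, 0.001, -0.001]
force: [-0.1, -0.0, -0.7]
finger_gap: 0.0111
grasp_force: 59.2
```

Request:
carry_out([
  [[0,0,0.018,0,0,0,-1],[0,0,0.036,0,0,0,-1],[0,0,0.054,0,0,0,-1],[0,0,0.072,0,0,0,-1],[0,0,0.09,0,0,0,-1],[0,0,0.108,0,0,0,-1],[0,0,0.126,0,0,0,-1]],
])

```text
clock: 14.15
tool_pos: [0.5187, 0.0402, 0.2762]
ee_rot: [0.026, 1.0, 0.001, -0.002]
force: [-0.0, 0.1, -1.4]
finger_gap: 0.011
grasp_force: 59.2
```

```bash
python3 - <<'E'
from h import *
tip();print(r.observe()['qpos'].round(3))
E
```

```text
t 14.15 p [0.5187 0.0402 0.2762] x [-0.999  0.052  0.004] y [0.052 0.999 0.002] z [-0.003  0.002 -1.   ] gap 0.011 gf 59.2 F [-0.   0.1 -1.4]
tip [0.3996 0.0465 0.1976] rel centre mm [-137.7    6.5]
[ 0.383  0.393 -0.74   1.817  0.299  1.05   1.049]
```

Request:
carry_out([
  [[0,0,0.018,0,0,0,-1],[0,0,0.036,0,0,0,-1],[0,0,0.054,0,0,0,-1],[0,0,0.072,0,0,0,-1],[0,0,0.09,0,0,0,-1],[0,0,0.108,0,0,0,-1],[0,0,0.123,0,0,0,-1]],
])

```text
clock: 14.73
tool_pos: [0.5186, 0.0402, 0.2761]
ee_rot: [0.401, 0.916, 0.0, -0.002]
force: [-0.2, -0.6, -0.2]
finger_gap: 0.0111
grasp_force: 59.2
```

Request:
carry_out([
  [[0,0,0.018,0,0,0,-1],[0,0,0.036,0,0,0,-1],[0,0,0.054,0,0,0,-1],[0,0,0.072,0,0,0,-1],[0,0,0.09,0,0,0,-1],[0,0,0.108,0,0,0,-1],[0,0,0.123,0,0,0,-1]],
])

```text
clock: 15.32
tool_pos: [0.5186, 0.0403, 0.276]
ee_rot: [0.717, 0.698, -0.001, -0.002]
force: [-0.4, -0.2, -0.3]
finger_gap: 0.011
grasp_force: 59.2
```

Request:
carry_out([
  [[0,0,0.018,0,0,0,-1],[0,0,0.036,0,0,0,-1],[0,0,0.054,0,0,0,-1],[0,0,0.072,0,0,0,-1],[0,0,0.09,0,0,0,-1],[0,0,0.108,0,0,0,-1],[0,0,0.123,0,0,0,-1]],
])

```text
clock: 15.9
tool_pos: [0.5185, 0.0403, 0.2759]
ee_rot: [0.927, 0.376, -0.002, -0.002]
force: [-0.2, -0.7, -0.6]
finger_gap: 0.011
grasp_force: 59.2
```

```bash
python3 - <<'E'
from h import *
tip();print(r.observe()['qpos'].round(3))
E
```

```text
t 15.9 p [0.5185 0.0403 0.2759] x [ 0.717  0.697 -0.002] y [ 0.697 -0.717 -0.004] z [-0.004  0.002 -1.   ] gap 0.011 gf 59.2 F [-0.2 -0.7 -0.6]
tip [0.6035 0.1234 0.1967] rel centre mm [66.2 83.4]
[ 0.018  0.311 -0.25   1.845  0.087  1.    -1.067]
```

Request:
carry_out([
  [[0,0,0.018,0,0,0,-1],[0,0,0.036,0,0,0,-1],[0,0,0.054,0,0,0,-1],[0,0,0.072,0,0,0,-1],[0,0,0.09,0,0,0,-1],[0,0,0.108,0,0,0,-1],[0,0,0.123,0,0,0,-1]],
])

```text
clock: 16.48
tool_pos: [0.5185, 0.0403, 0.2759]
ee_rot: [1.0, -0.001, -0.002, -0.001]
force: [0.2, 0.2, -0.2]
finger_gap: 0.0108
grasp_force: 59.2
```

Request:
carry_out([
  [[0,-0.018,0,0,0,0,-1],[0,-0.036,0,0,0,0,-1],[0,-0.054,0,0,0,0,-1],[0,-0.072,0,0,0,0,-1],[0,-0.09,0,0,0,0,-1],[0,-0.108,0,0,0,0,-1],[0,-0.125,0,0,0,0,-1],[0,-0.125,0,0,0,0,-1]],
])

```text
clock: 17.15
tool_pos: [0.519, 0.0399, 0.2729]
ee_rot: [0.921, 0.002, -0.39, -0.003]
force: [-0.3, -0.6, -1.7]
finger_gap: 0.0111
grasp_force: 59.2
```

```bash
python3 - <<'E'
from h import *
go([.5385,.042,.06]);print(r.observe()['qpos'].round(3))
E
```

```text
t 17.15 p [0.519  0.0399 0.2729] x [ 0.697  0.005 -0.718] y [ 0.    -1.    -0.007] z [-0.718  0.005 -0.696] gap 0.0111 gf 59.2 F [-0.3 -0.6 -1.7]
tip [0.5452 0.0408 0.1325] rel centre mm [7.9 0.8]
shift [ 0.474 -0.007  0.553]
[-0.082  0.708 -0.076  1.4   -0.072  1.827 -1.717]
```

Request:
carry_out([
  [[0,0.003,0,0.16,0,0.18,-1],[0,0.006,0,0.32,0,0.36,-1],[0,0.01,0,0.47,0,0.55,-1],[0,0.01,0,0.47,0,0.55,-1],[0,0.01,0,0.47,0,0.55,-1]],
])

```text
clock: 17.57
tool_pos: [0.5127, 0.0402, 0.2047]
ee_rot: [0.935, -0.0, -0.355, -0.003]
force: [-0.1, 0.3, 0.3]
finger_gap: 0.0108
grasp_force: 59.2
```

```bash
python3 - <<'E'
from h import *
p,M,t=tip();print(r.observe()['qpos'].round(3))
for X in ([.5385,.042,.019],):print((M.inv().apply(np.array(X)-t)*10).round(3))
b=r.grab_frame('top');a=r.grab_frame('scene')
print('proj tip',proj('top',t),proj('scene',t))
q=np.zeros((400,800,3),np.uint8)
q[:,:400]=cv2.resize(b[220:320,250:350],(400,400),interpolation=2)
q[:,400:]=cv2.resize(a[190:290,300:400],(400,400),interpolation=2)
cv2.imwrite('pics/g4.png',q)
E
```

```text
t 17.57 p [0.5127 0.0402 0.2047] x [ 0.748  0.002 -0.664] y [-0.002 -1.    -0.005] z [-0.664  0.005 -0.748] gap 0.0108 gf 59.2 F [-0.1  0.3  0.3]
tip [0.5493 0.0409 0.0667] rel centre mm [12.   0.9]
[-0.081  0.729 -0.081  1.506 -0.059  1.625 -1.714]
[ 0.236 -0.009  0.429]
proj tip [[300.87361051 269.24008968]] [[346.81707516 240.37612552]]
```

View pics/g4.png

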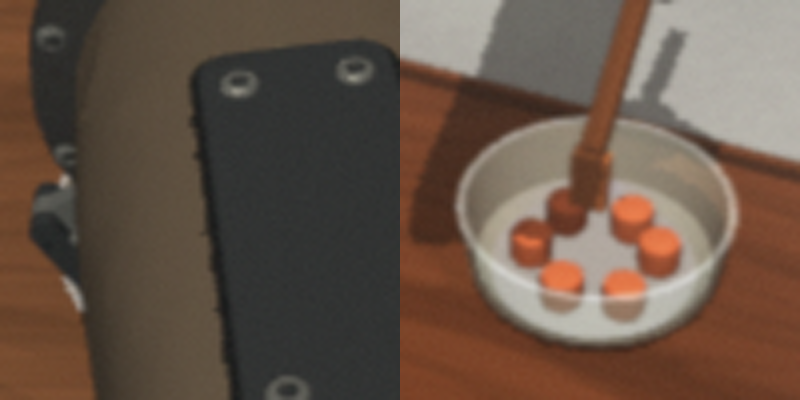

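The scene crop shows the blade tip at crop (588,205), within 1 px of where I project it, above the free middle with all six beads in place. I'll lower it and slide it into the +y gap.

Request:
carry_out([
  [[0,0,0,0.06,0,0.1,-1],[0,0,0,0.12,0,0.2,-1],[0,0,0,0.18,0,0.3,-1],[0,0,0,0.25,-0.01,0.42,-1],[0,0,0,0.25,-0.01,0.42,-1],[0,0,0,0.25,-0.01,0.42,-1]],
])

```text
clock: 18.17
tool_pos: [0.5037, 0.0412, 0.1554]
ee_rot: [0.935, -0.002, -0.356, -0.002]
force: [0.8, 0.1, 0.8]
finger_gap: 0.0111
grasp_force: 59.2
```

Request:
carry_out([
  [[0,0,0,0.01,-0.07,-0.01,-1],[0,0,0,0.02,-0.14,-0.02,-1],[0,0,0,0.02,-0.21,-0.02,-1],[0,0,0,0.02,-0.28,-0.02,-1],[0,0,0,0.02,-0.34,-0.02,-1],[0,0,0,0.02,-0.34,-0.02,-1],[0,0,0,0.02,-0.34,-0.02,-1]],
])

```text
clock: 18.75
tool_pos: [0.5073, 0.0758, 0.1567]
ee_rot: [0.935, -0.002, -0.354, -0.002]
force: [-0.5, -1.3, -0.7]
finger_gap: 0.0105
grasp_force: 59.2
```

```bash
cat >> h.py <<'E'
def arc(a0,a1,n,rad,z,c=(.538,.04)):
    p,M,t=tip()
    for a in np.radians(np.linspace(a0,a1,n)):
        X=np.array([c[0]+rad*np.cos(a),c[1]+rad*np.sin(a),z]);print((M.inv().apply(X-t)*10).round(2).tolist())
def beads():
    a=r.grab_frame('scene');h=cv2.cvtColor(a,cv2.COLOR_BGR2HSV)
    print('beads',[([round(float(v),3) for v in d['position']],round(d['score'],2)) for d in r.recognise('scene','bead1')])
    return a
E
python3 - <<'E'
from h import *
arc(68,0,7,.034,.019);print(r.observe()['qpos'].round(3));beads()
E
```

```text
t 18.75 p [0.5073 0.0758 0.1567] x [ 0.749 -0.002 -0.663] y [-0.005 -1.    -0.003] z [-0.663  0.006 -0.749] gap 0.0105 gf 59.2 F [-0.5 -1.3 -0.7]
tip [0.5441 0.076  0.0186] rel centre mm [ 6.8 36. ]
[0.05, 0.04, -0.05]
[0.09, 0.08, -0.09]
[0.13, 0.12, -0.12]
[0.16, 0.17, -0.15]
[0.19, 0.23, -0.17]
[0.2, 0.29, -0.19]
[0.21, 0.36, -0.19]
[-0.123  0.782 -0.095  1.539 -0.081  1.533 -1.757]
beads [([0.518, 0.019, 0.033], 0.67), ([0.568, 0.068, 0.032], 0.63)]
```

Request:
carry_out([
  [[0,0,0,0.05,0.04,-0.05,-1],[0,0,0,0.09,0.08,-0.09,-1],[0,0,0,0.13,0.12,-0.12,-1],[0,0,0,0.16,0.17,-0.15,-1],[0,0,0,0.19,0.23,-0.17,-1],[0,0,0,0.2,0.29,-0.19,-1],[0,0,0,0.21,0.36,-0.19,-1],[0,0,0,0.21,0.36,-0.19,-1]],
])

```text
clock: 19.52
tool_pos: [0.535, 0.0365, 0.1565]
ee_rot: [0.935, -0.004, -0.356, -0.002]
force: [-4.3, -1.4, 1.7]
finger_gap: 0.0106
grasp_force: 58.9
```

Request:
carry_out([
  [[0,0,0,-0.01,0.09,0.01,-1],[0,0,0,-0.03,0.17,0.03,-1],[0,0,0,-0.07,0.24,0.07,-1],[0,0,0,-0.07,0.24,0.07,-1]],
])

```text
clock: 19.85
tool_pos: [0.5237, 0.0161, 0.1568]
ee_rot: [0.934, -0.001, -0.356, -0.004]
force: [-8.3, 6.0, 5.3]
finger_gap: 0.0108
grasp_force: 61.2
```

```bash
python3 - <<'E'
from h import *
arc(-55,-120,7,.034,.019);a=beads()
cv2.imwrite('pics/b1.png',cv2.resize(a[200:280,300:400],(600,480),interpolation=2))
E
```

```text
t 19.85 p [0.5237 0.0161 0.1568] x [ 0.746  0.001 -0.666] y [-0.005 -1.    -0.007] z [-0.666  0.009 -0.746] gap 0.0108 gf 61.2 F [-8.3  6.   5.3]
tip [0.5599 0.0169 0.0186] rel centre mm [ 22.6 -23.1]
[-0.02, 0.05, 0.01]
[-0.06, 0.08, 0.05]
[-0.11, 0.1, 0.09]
[-0.15, 0.11, 0.13]
[-0.2, 0.11, 0.17]
[-0.25, 0.09, 0.22]
[-0.29, 0.07, 0.26]
beads [([0.535, 0.074, 0.033], 0.63), ([0.572, 0.004, 0.038], 0.44)]
```

View pics/b1.png

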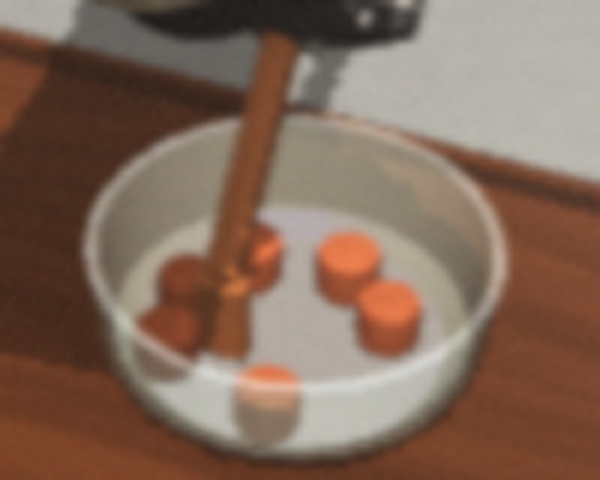

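The crop shows five beads moved along. One slipped behind the blade (crop (266,385)), and another sits wedged towards the wall at (170,330), with the force up to about 11 N. I'll map these positions against the starts before going on.

```bash
cat >> h.py <<'E'
P0=np.array([[.5633,.0655],[.5696,.0339],[.5455,.0062],[.5143,.0147],[.5062,.0487],[.5253,.0712]])
E
python3 - <<'E'
from h import *
np.set_printoptions(suppress=True,precision=1)
O=[(624,285),(562,277),(531,233),(566,199),(632,209),(658,241)]
W=np.array([plane('scene',(300+(x-400)/4,190+y/4),.033)[:2] for x,y in O]);off=(P0-W)
print(off*1000)
N=[(268,382),(390,303),(349,255),(262,245),(187,275),(170,325)]
Q=np.array([plane('scene',(300+x/6,200+y/6),.033)[:2] for x,y in N])+off.mean(0)
print(Q*1000);print('rel',(Q-CEN)*1000,np.linalg.norm(Q-CEN,axis=1)*1000)
print(np.linalg.norm(Q[:,None]-P0,axis=2)*1000)
tip()
E
```

```text
[[-3.1 -3.4]
 [-3.9 -3.5]
 [-3.2 -3.5]
 [-1.5 -2. ]
 [-3.2 -3.7]
 [-2.6 -2.5]]
[[579.3  47. ]
 [525.3  71.9]
 [507.1  49.9]
 [514.4  19.2]
 [540.    0.6]
 [566.4   5.2]]
rel [[ 42.    7. ]
 [-12.   31.9]
 [-30.2   9.9]
 [-22.9 -20.8]
 [  2.7 -39.4]
 [ 29.1 -34.8]] [42.6 34.  31.8 31.  39.5 45.4]
[[24.5 16.3 53.  72.6 73.2 59.2]
 [38.5 58.3 68.7 58.2 30.   0.7]
 [58.3 64.5 58.2 35.9  1.5 28. ]
 [67.4 57.2 33.7  4.5 30.6 53.1]
 [69.  44.6  7.9 29.3 58.8 72.1]
 [60.4 28.9 20.9 53.  74.3 77.8]]
t 19.95 p [0.5 0.  0.2] x [ 0.7  0.  -0.7] y [-0. -1. -0.] z [-0.7  0.  -0.7] gap 0.0104 gf 60.6 F [-8.3  5.1  5.5]
tip [0.6 0.  0. ] rel centre mm [ 22.6 -22.7]
```

```bash
cat >> h.py <<'E'
TILT=np.radians(41.6)
def pose(X,yaw):
    h=np.array([np.cos(yaw),np.sin(yaw),0]);d=np.array([0,0,-1.])
    x=np.cos(TILT)*h+np.sin(TILT)*d;z=-np.sin(TILT)*h+np.cos(TILT)*d
    G=R.from_matrix(np.c_[x,np.cross(z,x),z]);return np.array(X)-G.apply(TIP),G
def rows(start,wps,c=(.538,.04)):
    # start: (p,M) or None ; wps: (angle,r,yaw,z) deg/m -> prints rows; returns last pose
    if start is None:
        p,M,t=tip()
    else: p,M=start
    for a,rad,yw,z in wps:
        a=np.radians(a);q,G=pose([c[0]+rad*np.cos(a),c[1]+rad*np.sin(a),z],np.radians(yw))
        print([round(float(v),3) for v in (M.inv()*G).as_rotvec()/2/np.pi]+[round(float(v),2) for v in M.inv().apply(q-p)*10])
    return q,G
E
python3 - <<'E'
from h import *
s=rows(None,[(-45,.016,0,.019),(-45,0,0,.019)]);print()
s=rows(s,[(0,0,y,.019) for y in range(7,57,7)]);print()
s=rows(s,[(0,0,y,.019) for y in (63,70)]+[(-19,d,70,.019) for d in (.006,.012,.018,.024,.03,.035)]);print()
E
```

```text
t 19.95 p [0.5237 0.0166 0.1568] x [ 0.746  0.001 -0.666] y [-0.005 -1.    -0.007] z [-0.666  0.008 -0.746] gap 0.0104 gf 60.6 F [-8.3  5.1  5.5]
tip [0.5599 0.0173 0.0186] rel centre mm [ 22.6 -22.7]
[-0.001, 0.0, 0.0, -0.08, -0.12, 0.07]
[-0.001, 0.0, 0.0, -0.17, -0.23, 0.15]

[-0.013, 0.0, -0.015, 0.0, 0.04, -0.0]
[-0.026, -0.0, -0.029, 0.01, 0.09, -0.01]
[-0.039, 0.0, -0.044, 0.02, 0.13, -0.02]
[-0.052, 0.0, -0.058, 0.03, 0.17, -0.03]
[-0.065, 0.0, -0.073, 0.05, 0.21, -0.04]
[-0.077, 0.0, -0.087, 0.07, 0.24, -0.06]
[-0.09, -0.0, -0.102, 0.09, 0.28, -0.08]
[-0.103, -0.0, -0.116, 0.12, 0.3, -0.11]

[-0.013, 0.0, -0.015, 0.0, 0.04, -0.0]
[-0.026, 0.0, -0.029, 0.01, 0.09, -0.01]
[-0.026, 0.0, -0.029, 0.02, 0.15, -0.02]
[-0.026, 0.0, -0.029, 0.03, 0.2, -0.03]
[-0.026, 0.0, -0.029, 0.04, 0.26, -0.04]
[-0.026, 0.0, -0.029, 0.05, 0.32, -0.05]
[-0.026, 0.0, -0.029, 0.07, 0.38, -0.06]
[-0.026, 0.0, -0.029, 0.08, 0.43, -0.07]
```

Request:
carry_out([
  [[0,0,0,-0.08,-0.12,0.07,-1],[0,0,0,-0.17,-0.23,0.15,-1],[0,0,0,-0.17,-0.23,0.15,-1],[0,0,0,-0.17,-0.23,0.15,-1]],
])

```text
clock: 20.28
tool_pos: [0.5032, 0.0385, 0.1564]
ee_rot: [0.935, -0.002, -0.354, -0.002]
force: [0.1, -0.4, -0.3]
finger_gap: 0.0111
grasp_force: 59.2
```

Request:
carry_out([
  [[-0.013,0,-0.015,0,0.04,0,-1],[-0.026,0,-0.029,0.01,0.09,-0.01,-1],[-0.039,0,-0.044,0.02,0.13,-0.02,-1],[-0.052,0,-0.058,0.03,0.17,-0.03,-1],[-0.065,0,-0.073,0.05,0.21,-0.04,-1],[-0.077,0,-0.087,0.07,0.24,-0.06,-1],[-0.09,0,-0.102,0.09,0.28,-0.08,-1],[-0.103,0,-0.116,0.12,0.3,-0.11,-1]],
])

```text
clock: 20.95
tool_pos: [0.5203, 0.0072, 0.1565]
ee_rot: [0.827, 0.438, -0.312, 0.166]
force: [0.5, -0.8, -0.2]
finger_gap: 0.0113
grasp_force: 59.2
```

```bash
python3 - <<'E'
from h import *
print(r.observe()['qpos'].round(3))
s=rows(None,[(0,0,y,.019) for y in (63,70)]+[(-19,d,70,.019) for d in (.007,.014,.021,.028,.035,.035)]);print()
a=beads();cv2.imwrite('pics/b2.png',a)
E
```

```text
[-0.213  0.721 -0.199  1.688  0.5    1.425 -1.253]
t 20.95 p [0.5203 0.0072 0.1565] x [ 0.422  0.62  -0.661] y [ 0.827 -0.562  0.001] z [-0.371 -0.547 -0.75 ] gap 0.0113 gf 59.2 F [ 0.5 -0.8 -0.2]
tip [0.5412 0.0378 0.0185] rel centre mm [ 3.9 -2.2]
[-0.013, -0.001, -0.015, 0.0, 0.01, -0.01]
[-0.026, -0.001, -0.03, 0.01, 0.05, -0.02]
[-0.026, -0.001, -0.03, 0.02, 0.12, -0.03]
[-0.026, -0.001, -0.03, 0.04, 0.19, -0.04]
[-0.026, -0.001, -0.03, 0.05, 0.25, -0.05]
[-0.026, -0.001, -0.03, 0.06, 0.32, -0.06]
[-0.026, -0.001, -0.03, 0.08, 0.39, -0.08]
[-0.026, -0.001, -0.03, 0.08, 0.39, -0.08]

beads [([0.535, 0.074, 0.031], 0.64), ([0.511, 0.048, 0.033], 0.52), ([0.524, 0.014, 0.035], 0.52), ([0.569, 0.013, 0.035], 0.49), ([0.544, 0.008, 0.032], 0.4)]
```

Request:
carry_out([
  [[-0.013,0,-0.015,0,0.01,-0.01,-1],[-0.026,-0.001,-0.03,0.01,0.05,-0.02,-1],[-0.026,-0.001,-0.03,0.02,0.12,-0.03,-1],[-0.026,-0.001,-0.03,0.04,0.19,-0.04,-1],[-0.026,-0.001,-0.03,0.05,0.25,-0.05,-1],[-0.026,-0.001,-0.03,0.06,0.32,-0.06,-1],[-0.026,-0.001,-0.03,0.08,0.39,-0.08,-1],[-0.026,-0.001,-0.03,0.08,0.39,-0.08,-1]],
])

```text
clock: 21.72
tool_pos: [0.5592, -0.0059, 0.157]
ee_rot: [0.767, 0.533, -0.293, 0.203]
force: [0.7, -0.0, -0.1]
finger_gap: 0.0108
grasp_force: 59.3
```

```bash
python3 - <<'E'
from h import *
print(r.observe()['qpos'].round(3))
s=rows(None,[(-19-6.5*i,.034,71-6.5*i,.019) for i in range(1,9)]);print()
a=beads();cv2.imwrite('pics/b3.png',a)
E
```

```text
[-0.218  0.725 -0.213  1.685  0.648  1.38  -1.113]
t 21.72 p [ 0.5592 -0.0059  0.157 ] x [ 0.259  0.7   -0.666] y [ 0.937 -0.349 -0.002] z [-0.234 -0.624 -0.746] gap 0.0108 gf 59.3 F [ 0.7 -0.  -0.1]
tip [0.5716 0.0281 0.0188] rel centre mm [ 34.3 -11.9]
[0.009, 0.0, 0.011, -0.03, -0.05, 0.02]
[0.021, 0.0, 0.024, -0.05, -0.1, 0.05]
[0.033, 0.0, 0.038, -0.07, -0.15, 0.06]
[0.045, 0.0, 0.051, -0.09, -0.2, 0.08]
[0.057, 0.0, 0.065, -0.1, -0.26, 0.09]
[0.069, 0.0, 0.078, -0.11, -0.31, 0.09]
[0.081, 0.0, 0.092, -0.11, -0.37, 0.09]
[0.093, 0.001, 0.105, -0.1, -0.43, 0.09]

beads [([0.572, 0.005, 0.034], 0.6), ([0.513, 0.049, 0.033], 0.45), ([0.519, 0.018, 0.034], 0.39)]
```

Request:
carry_out([
  [[0.009,0,0.011,-0.03,-0.05,0.02,-1],[0.021,0,0.024,-0.05,-0.1,0.05,-1],[0.033,0,0.038,-0.07,-0.15,0.06,-1],[0.045,0,0.051,-0.09,-0.2,0.08,-1]],
])

```text
clock: 22.15
tool_pos: [0.5343, -0.0066, 0.1571]
ee_rot: [0.863, 0.359, -0.329, 0.135]
force: [0.2, 6.9, 0.8]
finger_gap: 0.0108
grasp_force: 60.7
```

```bash
python3 - <<'E'
from h import *
s=rows(None,[(-45-6.5*i,.034,45-6.5*i,.019) for i in range(1,9)]);print()
a=beads();cv2.imwrite('pics/b4.png',a)
E
```

```text
t 22.15 p [ 0.5343 -0.0066  0.1571] x [ 0.526  0.53  -0.665] y [ 0.708 -0.706 -0.003] z [-0.471 -0.469 -0.747] gap 0.0108 gf 60.7 F [0.2 6.9 0.8]
tip [0.5596 0.0194 0.0189] rel centre mm [ 22.3 -20.6]
[0.012, 0.0, 0.014, -0.03, -0.01, 0.03]
[0.024, 0.0, 0.027, -0.06, -0.05, 0.05]
[0.036, 0.0, 0.041, -0.08, -0.1, 0.07]
[0.048, 0.0, 0.054, -0.09, -0.16, 0.08]
[0.06, 0.0, 0.068, -0.1, -0.21, 0.09]
[0.072, 0.0, 0.081, -0.11, -0.27, 0.09]
[0.084, 0.0, 0.095, -0.11, -0.33, 0.09]
[0.096, 0.0, 0.108, -0.1, -0.38, 0.09]

beads [([0.567, 0.003, 0.034], 0.67), ([0.513, 0.049, 0.032], 0.49), ([0.789, 0.09, 0.058], 0.38)]
```

```bash
python3 - <<'E'
from h import *
s=rows(None,[(-40,.026,50,.019),(-33,.026,57,.019),(-24,.030,64,.019),(-22,.035,68,.019),(-22,.041,68,.019),(-22,.041,68,.019)]);print()
s=rows(s,[(-22-6*i,.041,68-6*i,.019) for i in range(1,9)]);print()
s=rows(s,[(-70-6*i,.041,20-6*i,.019) for i in range(1,9)])
E
```

```text
t 22.25 p [ 0.5343 -0.0082  0.1569] x [ 0.527  0.529 -0.665] y [ 0.706 -0.708 -0.003] z [-0.473 -0.468 -0.746] gap 0.0106 gf 61.9 F [-0.1  7.3  2.2]
tip [0.5597 0.0177 0.0188] rel centre mm [ 22.4 -22.3]
[-0.01, 0.0, -0.01, 0.02, -0.02, -0.02]
[-0.023, 0.0, -0.025, 0.05, 0.02, -0.04]
[-0.036, 0.0, -0.039, 0.09, 0.08, -0.09]
[-0.043, 0.0, -0.048, 0.12, 0.15, -0.11]
[-0.043, 0.0, -0.048, 0.14, 0.21, -0.13]
[-0.043, 0.0, -0.048, 0.14, 0.21, -0.13]

[0.011, 0.0, 0.012, -0.03, -0.04, 0.03]
[0.022, -0.0, 0.025, -0.06, -0.08, 0.05]
[0.033, 0.0, 0.037, -0.08, -0.13, 0.07]
[0.044, 0.0, 0.05, -0.1, -0.18, 0.09]
[0.055, 0.0, 0.062, -0.12, -0.24, 0.1]
[0.066, -0.0, 0.075, -0.13, -0.29, 0.11]
[0.077, 0.0, 0.087, -0.13, -0.35, 0.12]
[0.089, 0.0, 0.1, -0.14, -0.41, 0.12]

[0.011, -0.0, 0.012, -0.03, -0.04, 0.03]
[0.022, -0.0, 0.025, -0.06, -0.08, 0.05]
[0.033, -0.0, 0.037, -0.08, -0.13, 0.07]
[0.044, 0.0, 0.05, -0.1, -0.18, 0.09]
[0.055, -0.0, 0.062, -0.12, -0.24, 0.1]
[0.066, 0.0, 0.075, -0.13, -0.29, 0.11]
[0.077, -0.0, 0.087, -0.13, -0.35, 0.12]
[0.089, -0.0, 0.1, -0.14, -0.41, 0.12]
```

Request:
carry_out([
  [[-0.01,0,-0.01,0.02,-0.02,-0.02,-1],[-0.023,0,-0.025,0.05,0.02,-0.04,-1],[-0.036,0,-0.039,0.09,0.08,-0.09,-1],[-0.043,0,-0.048,0.12,0.15,-0.11,-1],[-0.043,0,-0.048,0.14,0.21,-0.13,-1],[-0.043,0,-0.048,0.14,0.21,-0.13,-1]],
])

```text
clock: 22.75
tool_pos: [0.5634, -0.0105, 0.1577]
ee_rot: [0.773, 0.525, -0.295, 0.201]
force: [0.3, -0.5, 0.8]
finger_gap: 0.0109
grasp_force: 59.3
```

Request:
carry_out([
  [[0.011,0,0.012,-0.03,-0.04,0.03,-1],[0.022,0,0.025,-0.06,-0.08,0.05,-1],[0.033,0,0.037,-0.08,-0.13,0.07,-1]],
])

```text
clock: 23.0
tool_pos: [0.547, -0.0147, 0.1576]
ee_rot: [0.846, 0.396, -0.322, 0.151]
force: [1.2, 4.3, 0.5]
finger_gap: 0.0109
grasp_force: 59.7
```

```bash
python3 - <<'E'
from h import *
s=rows(None,[(-40-6*i,.041,50-6*i,.019) for i in range(1,6)]);print()
a=beads();cv2.imwrite('pics/b5.png',a)
E
```

```text
t 23.0 p [ 0.547  -0.0147  0.1576] x [ 0.478  0.573 -0.665] y [ 0.768 -0.64   0.   ] z [-0.426 -0.511 -0.746] gap 0.0109 gf 59.7 F [1.2 4.3 0.5]
tip [0.5703 0.0131 0.0195] rel centre mm [ 33.  -26.9]
[0.011, 0.0, 0.013, -0.03, -0.05, 0.03]
[0.022, 0.0, 0.025, -0.06, -0.1, 0.06]
[0.034, 0.0, 0.038, -0.08, -0.14, 0.08]
[0.045, 0.0, 0.05, -0.1, -0.2, 0.1]
[0.056, 0.0, 0.063, -0.12, -0.25, 0.11]

beads [([0.522, 0.019, 0.033], 0.56), ([0.532, 0.073, 0.033], 0.44)]
```

Request:
carry_out([
  [[0.011,0,0.013,-0.03,-0.05,0.03,-1],[0.022,0,0.025,-0.06,-0.1,0.06,-1],[0.034,0,0.038,-0.09,-0.15,0.08,-1]],
])

```text
clock: 23.35
tool_pos: [0.5277, -0.0141, 0.1575]
ee_rot: [0.898, 0.259, -0.343, 0.099]
force: [0.3, 0.8, -0.9]
finger_gap: 0.0104
grasp_force: 59.3
```

```bash
python3 - <<'E'
from h import *
s=rows(None,[(-58-6*i,.041,32-6*i,.019) for i in range(1,8)]);print()
a=beads();cv2.imwrite('pics/b6.png',a)
E
```

```text
t 23.35 p [ 0.5277 -0.0141  0.1575] x [ 0.631  0.398 -0.666] y [ 0.533 -0.846 -0.001] z [-0.564 -0.355 -0.746] gap 0.0104 gf 59.3 F [ 0.3  0.8 -0.9]
tip [0.5582 0.0052 0.0193] rel centre mm [ 20.9 -34.8]
[0.011, 0.0, 0.013, -0.02, -0.03, 0.02]
[0.022, 0.0, 0.025, -0.05, -0.08, 0.05]
[0.034, 0.0, 0.038, -0.07, -0.13, 0.07]
[0.045, 0.0, 0.05, -0.09, -0.18, 0.09]
[0.056, 0.0, 0.063, -0.11, -0.23, 0.1]
[0.067, 0.0, 0.075, -0.12, -0.29, 0.11]
[0.078, 0.0, 0.088, -0.12, -0.34, 0.12]

beads [([0.518, 0.009, 0.034], 0.64), ([0.512, 0.051, 0.031], 0.59), ([0.513, 0.021, 0.034], 0.41)]
```

Request:
carry_out([
  [[0.011,0,0.013,-0.02,-0.03,0.02,-1],[0.022,0,0.025,-0.05,-0.08,0.05,-1],[0.034,0,0.038,-0.07,-0.13,0.07,-1],[0.045,0,0.05,-0.09,-0.18,0.09,-1],[0.056,0,0.063,-0.11,-0.23,0.1,-1],[0.067,0,0.075,-0.12,-0.29,0.11,-1]],
])

```text
clock: 23.95
tool_pos: [0.4992, 0.0003, 0.1573]
ee_rot: [0.934, -0.032, -0.355, -0.012]
force: [5.3, -1.8, -0.4]
finger_gap: 0.0106
grasp_force: 59.9
```

```bash
python3 - <<'E'
from h import *
print(r.observe()['qpos'].round(3))
s=rows(None,[(-94-6*i,.041,-4-6*i,.019) for i in range(1,8)]);print()
a=beads();cv2.imwrite('pics/b7.png',a)
E
```

```text
[-0.023  0.765 -0.058  1.577 -0.057  1.522 -1.695]
t 23.95 p [4.992e-01 3.000e-04 1.573e-01] x [ 0.746 -0.052 -0.664] y [-0.068 -0.998  0.001] z [-0.663  0.044 -0.747] gap 0.0106 gf 59.9 F [ 5.3 -1.8 -0.4]
tip [ 0.5355 -0.0024  0.0192] rel centre mm [ -1.8 -42.4]
[0.011, 0.0, 0.013, -0.03, -0.05, 0.03]
[0.022, 0.0, 0.025, -0.06, -0.1, 0.06]
[0.034, 0.0, 0.037, -0.08, -0.15, 0.08]
[0.045, 0.0, 0.05, -0.1, -0.2, 0.09]
[0.056, 0.0, 0.062, -0.12, -0.25, 0.11]
[0.067, 0.0, 0.075, -0.13, -0.31, 0.12]
[0.078, 0.0, 0.087, -0.14, -0.36, 0.12]

beads [([0.514, 0.057, 0.032], 0.64), ([0.524, 0.012, 0.033], 0.62), ([0.535, 0.07, 0.032], 0.48)]
```

Request:
carry_out([
  [[0.011,0,0.013,-0.03,-0.05,0.03,-1],[0.022,0,0.025,-0.06,-0.1,0.06,-1],[0.034,0,0.037,-0.08,-0.15,0.08,-1],[0.045,0,0.05,-0.1,-0.2,0.09,-1]],
])

```text
clock: 24.38
tool_pos: [0.4861, 0.0218, 0.1571]
ee_rot: [0.907, -0.225, -0.346, -0.087]
force: [-0.0, -0.6, -0.5]
finger_gap: 0.0108
grasp_force: 59.5
```

```bash
python3 - <<'E'
from h import *
s=rows(None,[(-118-6*i,.041,-28-6*i,.019) for i in range(1,6)]);print()
a=beads();cv2.imwrite('pics/b8.png',a)
# orange mask map
h=cv2.cvtColor(a[195:280,305:395],cv2.COLOR_BGR2HSV)
m=((h[...,0]<12)|(h[...,0]>176))&(h[...,1]>150)&(h[...,2]>90)
for row in m[20:75:1]:print(''.join('#' if v else '.' for v in row))
E
```

```text
t 24.38 p [0.4861 0.0218 0.1571] x [ 0.66  -0.348 -0.666] y [-0.468 -0.884 -0.002] z [-0.588  0.313 -0.746] gap 0.0108 gf 59.5 F [-0.  -0.6 -0.5]
tip [0.5182 0.0051 0.0189] rel centre mm [-19.1 -34.9]
[0.011, 0.0, 0.013, -0.02, -0.03, 0.02]
[0.022, 0.0, 0.025, -0.05, -0.08, 0.05]
[0.033, 0.001, 0.038, -0.08, -0.13, 0.07]
[0.044, 0.001, 0.05, -0.09, -0.18, 0.09]
[0.055, 0.001, 0.063, -0.11, -0.23, 0.1]

beads [([0.502, 0.062, 0.037], 0.66), ([0.498, 0.042, 0.032], 0.46)]
........................................##...##...........................................
.......................................##...##............................................
.....................................###...###............................................
.....................................#.#..###.............................................
.....................................#....##..............................................
.....................................#...###..............................................
....................................##..###....................................
[... 3679 characters left out ...]
...........####.................................###############
##############.............................................................###############
###############...........................................................################
################..........................................................################
################........................................................##################
#################......................................................###################
##################....................................................####################
###################...................................................####################
```

Request:
carry_out([
  [[0.011,0,0.013,-0.02,-0.03,0.02,-1],[0.022,0,0.025,-0.05,-0.08,0.05,-1],[0.033,0.001,0.038,-0.08,-0.13,0.07,-1],[0.044,0.001,0.05,-0.09,-0.18,0.09,-1]],
])

```text
clock: 24.82
tool_pos: [0.4832, 0.0442, 0.1566]
ee_rot: [0.842, -0.408, -0.318, -0.154]
force: [-0.9, 0.2, 0.0]
finger_gap: 0.0107
grasp_force: 59.4
```

```bash
cat >> h.py <<'E'
OFF=np.array([-.0029,-.0031])
def blobs():
    a=beads();k=4
    im=cv2.resize(a[195:285,305:395],None,fx=k,fy=k,interpolation=cv2.INTER_CUBIC)
    h=cv2.cvtColor(im,cv2.COLOR_BGR2HSV)
    m=(((h[...,0]<12)|(h[...,0]>176))&(h[...,1]>150)&(h[...,2]>90))[::8,::4]
    for i,row in enumerate(m[8:36]):print(195+2*(i+8),''.join('#' if v else '.' for v in row))
    return a
E
python3 - <<'E'
from h import *
print(r.observe()['qpos'].round(3))
s=rows(None,[(-142-6*i,.041,-48-3*i,.019) for i in range(1,6)]);print()
a=blobs();cv2.imwrite('pics/b9.png',a)
E
```

```text
[ 0.084  0.664  0.009  1.804 -0.533  1.265 -2.061]
t 24.82 p [0.4832 0.0442 0.1566] x [ 0.464 -0.589 -0.661] y [-0.786 -0.619 -0.   ] z [-0.409  0.52  -0.75 ] gap 0.0107 gf 59.4 F [-0.9  0.2  0. ]
tip [0.5062 0.0152 0.0187] rel centre mm [-31.1 -24.8]
[-0.001, -0.001, -0.002, -0.03, 0.01, 0.02]
[0.004, -0.001, 0.005, -0.06, -0.02, 0.05]
[0.01, -0.001, 0.011, -0.09, -0.05, 0.08]
[0.015, -0.001, 0.017, -0.12, -0.08, 0.1]
[0.021, -0.001, 0.023, -0.15, -0.12, 0.12]

beads [([0.523, 0.035, 0.033], 0.67), ([0.792, -0.024, 0.017], 0.65), ([0.517, 0.083, 0.035], 0.64), ([0.548, 0.08, 0.033], 0.51), ([0.496, 0.046, 0.032], 0.39), ([0.506, 0.064, 0.034], 0.38)]
211 ..........................................................#####...........................
213 .......................................................####...............................
215 ....................................................######................................
217 .................................................###..##..................................
219 ..............................................##########
[... 1519 characters left out ...]
......#########..........##########
253 ###########.................................................##########.........###########
255 ############..............................................###########.........############
257 ############..............................................##########.........#############
259 #############.............................................#######...........##############
261 ##############............................................#.................##############
263 ###############............................................................###############
265 ################..........................................................################
```

Request:
carry_out([
  [[0,0,0,-0.03,0,0.02,-1],[0.004,0,0.005,-0.06,-0.02,0.05,-1],[0.01,0,0.011,-0.09,-0.05,0.08,-1],[0.015,0,0.017,-0.12,-0.08,0.1,-1],[0.021,0,0.023,-0.15,-0.12,0.12,-1],[0.021,0,0.023,-0.15,-0.12,0.12,-1]],
])

```text
clock: 25.42
tool_pos: [0.4814, 0.0664, 0.1577]
ee_rot: [0.798, -0.488, -0.3, -0.186]
force: [3.1, -2.8, 0.9]
finger_gap: 0.0112
grasp_force: 59.7
```

```bash
python3 - <<'E'
from h import *
p,M,t=tip()
a=blobs();cv2.imwrite('pics/b10.png',a)
E
```

```text
t 25.42 p [0.4814 0.0664 0.1577] x [ 0.343 -0.668 -0.661] y [-0.891 -0.454 -0.004] z [-0.297  0.59  -0.751] gap 0.0112 gf 59.7 F [ 3.1 -2.8  0.9]
tip [0.4988 0.0336 0.0197] rel centre mm [-38.5  -6.4]
beads [([0.499, 0.051, 0.037], 0.6), ([0.525, 0.079, 0.032], 0.5), ([0.549, 0.08, 0.035], 0.4)]
211 ..........................................................................................
213 ..#.................................................................#####.................
215 #######..........................................................####.#...................
217 #############..................................................####.......................
219 ################..........................................######..........................
221 ########################...............................#######............................
223 #####################................................#######..............................
225 ##################................................##########..............................
227 ###############........................
[... 1156 characters left out ...]
.....##########.........###########
253 ###########..................................................#########........############
255 ############................................................##########........############
257 ############..............................................##########.........#############
259 #############.............................................#######...........##############
261 #############.............................................##................##############
263 ###############............................................................###############
265 ################..........................................................################
```

```bash
python3 - <<'E'
from h import *
s=rows(None,[(-172,.034,-63,.03),(-172,.034,-63,.06),(-172,.034,-57,.09),(-172,.04,-50,.09),(-172,.05,-43,.09),(-172,.05,-36,.09),(-172,.05,-29,.09),(-172,.05,-22,.09)])
E
```

```text
t 25.52 p [0.4816 0.0663 0.1578] x [ 0.344 -0.666 -0.661] y [-0.89  -0.455 -0.004] z [-0.299  0.59  -0.75 ] gap 0.0109 gf 59.7 F [ 1.4 -1.6  0.7]
tip [0.499  0.0336 0.0198] rel centre mm [-38.3  -6.4]
[-0.0, -0.001, 0.001, -0.06, -0.06, -0.09]
[-0.0, -0.001, 0.001, -0.26, -0.06, -0.31]
[-0.011, -0.001, -0.012, -0.45, -0.03, -0.54]
[-0.024, -0.001, -0.026, -0.46, 0.07, -0.53]
[-0.037, -0.001, -0.041, -0.48, 0.21, -0.52]
[-0.05, -0.001, -0.056, -0.46, 0.25, -0.53]
[-0.063, -0.001, -0.07, -0.45, 0.29, -0.54]
[-0.076, -0.001, -0.085, -0.43, 0.33, -0.56]
```

Request:
carry_out([
  [[0,0,0,-0.06,-0.06,-0.09,-1],[0,0,0,-0.26,-0.06,-0.31,-1],[-0.011,0,-0.012,-0.45,-0.03,-0.54,-1],[-0.024,0,-0.026,-0.46,0.07,-0.53,-1],[-0.037,0,-0.041,-0.48,0.21,-0.52,-1],[-0.05,0,-0.056,-0.46,0.25,-0.53,-1],[-0.063,0,-0.07,-0.45,0.29,-0.54,-1],[-0.076,0,-0.085,-0.43,0.33,-0.56,-1]],
])

```text
clock: 26.18
tool_pos: [0.4543, 0.0467, 0.2289]
ee_rot: [0.918, -0.177, -0.348, -0.066]
force: [-0.9, 0.1, -0.1]
finger_gap: 0.0112
grasp_force: 59.4
```

```bash
python3 - <<'E'
from h import *
p,M,t=tip()
a=blobs();cv2.imwrite('pics/b11.png',a);beads()
E
```

```text
t 26.18 p [0.4543 0.0467 0.2289] x [ 0.695 -0.279 -0.662] y [-0.37  -0.929  0.003] z [-0.616  0.243 -0.749] gap 0.0112 gf 59.4 F [-0.9  0.1 -0.1]
tip [0.4883 0.0327 0.0908] rel centre mm [-49.   -7.3]
beads [([0.53, 0.045, 0.032], 0.65), ([0.524, 0.083, 0.033], 0.5), ([0.55, 0.083, 0.035], 0.4), ([0.501, 0.051, 0.032], 0.4)]
211 ...............................................######.....................................
213 ................................................#####.....................................
215 ..........................................................................................
217 ..........................................................................................
219 ..........................................................................................
221 ###.......................................................................................
223 ##########................................................................................
225 #############.............................................................................
227 #########
[... 1381 characters left out ...]
##########........############
257 ############..............................................##########..........###########.
259 #############.............................................#######...........##############
261 #############.............................................##................##############
263 ##############.............................................................###############
265 ################..........................................................################
beads [([0.527, 0.082, 0.031], 0.54), ([0.496, 0.049, 0.032], 0.47), ([0.531, 0.046, 0.034], 0.46), ([0.793, -0.107, 0.063], 0.45), ([0.548, 0.083, 0.032], 0.44), ([0.792, -0.023, 0.018], 0.21)]
```

```bash
cat >> h.py <<'E'
def rxy(start,wps):
    return rows(start,[(np.degrees(np.arctan2(y,x)),np.hypot(x,y)/1000,w,z) for x,y,w,z in wps])
E
python3 - <<'E'
from h import *
s=rxy(None,[(-40,-4,-15,.09),(-30,0,-8,.09),(-20,5,-2,.09),(-10,10,5,.09),(-5,14,12,.09),(4,16,18,.09),(4,16,24,.09),(4,16,30,.09)]);print()
s=rxy(s,[(4,16,36,.085),(4,16,42,.075),(4,16,45,.065),(4,16,45,.055),(4,16,45,.046),(4,16,45,.04),(4,16,45,.04)])
E
```

```text
t 26.38 p [0.4542 0.0474 0.2282] x [ 0.692 -0.286 -0.662] y [-0.38  -0.925  0.002] z [-0.613  0.25  -0.749] gap 0.0108 gf 59.4 F [ 0.5  0.5 -0.8]
tip [0.4882 0.033  0.0902] rel centre mm [-49.1  -7. ]
[-0.013, -0.0, -0.016, 0.07, -0.01, -0.06]
[-0.026, -0.0, -0.03, 0.13, -0.05, -0.11]
[-0.037, -0.0, -0.043, 0.19, -0.09, -0.17]
[-0.05, -0.0, -0.057, 0.26, -0.14, -0.23]
[-0.063, -0.0, -0.072, 0.3, -0.15, -0.27]
[-0.074, -0.0, -0.084, 0.38, -0.18, -0.33]
[-0.085, -0.0, -0.097, 0.4, -0.15, -0.35]
[-0.096, -0.0, -0.109, 0.42, -0.12, -0.37]

[-0.011, -0.0, -0.012, 0.03, 0.04, 0.04]
[-0.022, -0.0, -0.025, 0.11, 0.08, 0.11]
[-0.028, -0.0, -0.031, 0.18, 0.09, 0.18]
[-0.028, -0.0, -0.031, 0.24, 0.09, 0.25]
[-0.028, -0.0, -0.031, 0.3, 0.09, 0.32]
[-0.028, -0.0, -0.031, 0.34, 0.09, 0.37]
[-0.028, -0.0, -0.031, 0.34, 0.09, 0.37]
```

Request:
carry_out([
  [[-0.013,0,-0.016,0.07,-0.01,-0.06,-1],[-0.026,0,-0.03,0.13,-0.05,-0.11,-1],[-0.037,0,-0.043,0.19,-0.09,-0.17,-1],[-0.05,0,-0.057,0.26,-0.14,-0.23,-1],[-0.063,0,-0.072,0.3,-0.15,-0.27,-1],[-0.074,0,-0.084,0.38,-0.18,-0.33,-1],[-0.085,0,-0.097,0.4,-0.15,-0.35,-1],[-0.096,0,-0.109,0.42,-0.12,-0.37,-1]],
])

```text
clock: 27.05
tool_pos: [0.5106, 0.0362, 0.2278]
ee_rot: [0.903, 0.243, -0.342, 0.092]
force: [-0.3, 0.4, -0.6]
finger_gap: 0.011
grasp_force: 59.4
```

Request:
carry_out([
  [[-0.011,0,-0.012,0.03,0.04,0.04,-1],[-0.022,0,-0.025,0.11,0.08,0.11,-1],[-0.028,0,-0.031,0.18,0.09,0.18,-1],[-0.028,0,-0.031,0.24,0.09,0.25,-1],[-0.028,0,-0.031,0.3,0.09,0.32,-1],[-0.028,0,-0.031,0.34,0.09,0.37,-1],[-0.028,0,-0.031,0.34,0.09,0.37,-1]],
])

```text
clock: 27.63
tool_pos: [0.5151, 0.0283, 0.1764]
ee_rot: [0.864, 0.356, -0.328, 0.137]
force: [-0.6, -0.0, -0.2]
finger_gap: 0.011
grasp_force: 59.4
```

```bash
python3 - <<'E'
from h import *
s=rxy(None,[(4,16,45,.037),(4,16,45,.034),(4,16,45,.031),(4,16,45,.028),(4,16,45,.025),(4,16,45,.025)]);print()
a=beads();cv2.imwrite('pics/b12.png',cv2.resize(a[200:280,300:400],(600,480),interpolation=2))
E
```

```text
t 27.63 p [0.5151 0.0283 0.1764] x [ 0.531  0.526 -0.665] y [ 0.705 -0.709  0.002] z [-0.47  -0.47  -0.747] gap 0.011 gf 59.4 F [-0.6 -0.  -0.2]
tip [0.5412 0.0538 0.0383] rel centre mm [ 3.9 13.8]
[0.0, 0.0, -0.001, 0.02, -0.01, -0.0]
[0.0, 0.0, -0.001, 0.04, -0.01, 0.02]
[0.0, 0.0, -0.001, 0.06, -0.01, 0.04]
[0.0, 0.0, -0.001, 0.08, -0.01, 0.06]
[0.0, 0.0, -0.001, 0.1, -0.01, 0.09]
[0.0, 0.0, -0.001, 0.1, -0.01, 0.09]

beads [([0.527, 0.081, 0.031], 0.66), ([0.508, 0.065, 0.038], 0.63)]
```

View pics/b12.png

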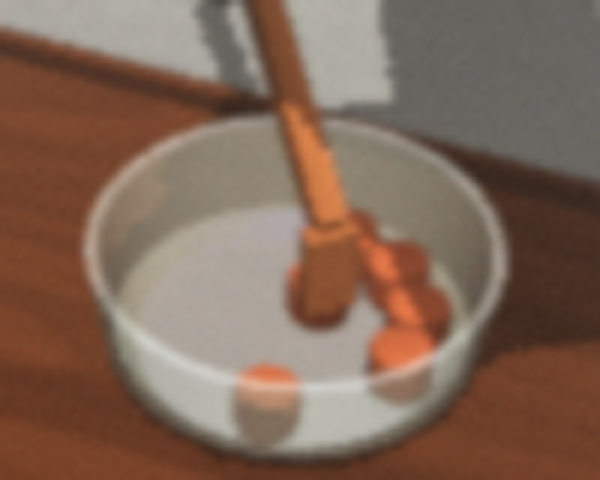

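The scene crop shows all six beads in the bowl: b1 at (268,385), b6 at (402,345), three up the right side, and one behind the blade at (315,300). I'll descend and push b6 round.

Request:
carry_out([
  [[0,0,0,0.02,-0.01,0,-1],[0,0,0,0.04,-0.01,0.02,-1],[0,0,0,0.06,-0.01,0.04,-1],[0,0,0,0.08,-0.01,0.06,-1],[0,0,0,0.1,-0.01,0.09,-1],[0,0,0,0.12,-0.01,0.11,-1],[0,0,0,0.14,-0.01,0.13,-1],[0,0,0,0.14,-0.01,0.13,-1]],
])

```text
clock: 28.4
tool_pos: [0.516, 0.0312, 0.158]
ee_rot: [0.864, 0.358, -0.327, 0.137]
force: [-0.5, -0.0, -0.7]
finger_gap: 0.0106
grasp_force: 59.4
```

```bash
python3 - <<'E'
from h import *
Q=np.array([plane('scene',(300+x/6,200+y/6),.033)[:2]+OFF for x,y in [(268,382),(402,345)]])
print((Q-[.538,.04])*1000,np.linalg.norm(Q-P0[[0,5]],axis=1)*1000)
s=rxy(None,[(6,21,45,.019),(9,25,40,.019),(13,27,34,.019),(17,28,28,.019),(21,29,22,.019)]);print()
s=rxy(s,[(24,30,15,.019),(27,30,8,.019),(29,29,1,.019),(31,27,-6,.019)])
E
```

```text
[[41.35276309  6.96747454]
 [ 5.94117124 42.81391358]] [24.51827283 21.96306567]
t 28.4 p [0.516  0.0312 0.158 ] x [ 0.529  0.529 -0.664] y [ 0.708 -0.706  0.002] z [-0.467 -0.471 -0.748] gap 0.0106 gf 59.4 F [-0.5 -0.  -0.7]
tip [0.5421 0.0569 0.02  ] rel centre mm [ 4.8 16.9]
[0.0, -0.0, -0.0, 0.04, -0.01, -0.02]
[0.01, -0.0, 0.01, 0.08, -0.05, -0.06]
[0.021, -0.0, 0.023, 0.11, -0.08, -0.09]
[0.032, -0.0, 0.035, 0.15, -0.09, -0.12]
[0.043, -0.0, 0.048, 0.18, -0.11, -0.15]

[0.013, 0.0, 0.015, 0.03, -0.04, -0.02]
[0.026, 0.0, 0.029, 0.05, -0.08, -0.05]
[0.039, 0.0, 0.044, 0.07, -0.1, -0.07]
[0.052, 0.0, 0.058, 0.1, -0.12, -0.08]
```

```bash
python3 - <<'E'
from h import *
s=rxy(None,[(1,20,45,.019),(-1,24,45,.019),(3,27,40,.019),(7,29,34,.019),(11,31,28,.019),(15,32,22,.019)]);print()
s=rxy(s,[(19,32,15,.019),(22,32,8,.019),(25,31,1,.019),(27,30,-6,.019),(29,28,-12,.019)])
E
```

```text
t 28.4 p [0.516  0.0312 0.158 ] x [ 0.529  0.529 -0.664] y [ 0.708 -0.706  0.002] z [-0.467 -0.471 -0.748] gap 0.0106 gf 59.4 F [-0.5 -0.  -0.7]
tip [0.5421 0.0569 0.02  ] rel centre mm [ 4.8 16.9]
[0.0, -0.0, -0.0, 0.01, -0.04, 0.01]
[0.0, -0.0, -0.0, 0.02, -0.08, -0.0]
[0.01, -0.0, 0.01, 0.06, -0.11, -0.04]
[0.021, -0.0, 0.023, 0.09, -0.13, -0.07]
[0.032, -0.0, 0.035, 0.13, -0.15, -0.1]
[0.043, -0.0, 0.048, 0.17, -0.17, -0.13]

[0.013, 0.0, 0.015, 0.03, -0.03, -0.03]
[0.026, 0.0, 0.029, 0.06, -0.06, -0.05]
[0.039, 0.0, 0.044, 0.08, -0.08, -0.08]
[0.052, 0.0, 0.058, 0.11, -0.11, -0.1]
[0.063, 0.0, 0.071, 0.13, -0.11, -0.12]
```

Request:
carry_out([
  [[0,0,0,0.01,-0.04,0.01,-1],[0,0,0,0.02,-0.08,0,-1],[0.01,0,0.01,0.06,-0.11,-0.04,-1],[0.021,0,0.023,0.09,-0.13,-0.07,-1],[0.032,0,0.035,0.13,-0.15,-0.1,-1]],
])

```text
clock: 28.82
tool_pos: [0.5155, 0.0527, 0.1583]
ee_rot: [0.907, 0.224, -0.347, 0.085]
force: [-6.5, -9.3, 5.3]
finger_gap: 0.0109
grasp_force: 59.4
```

```bash
python3 - <<'E'
from h import *
s=rxy(None,[(15,32,22,.019),(19,32,15,.019),(22,32,8,.019),(25,31,1,.019),(27,30,-6,.019),(29,28,-12,.019)])
blobs()
E
```

```text
t 28.82 p [0.5155 0.0527 0.1583] x [ 0.659  0.347 -0.668] y [ 0.465 -0.885 -0.001] z [-0.591 -0.31  -0.745] gap 0.0109 gf 59.4 F [-6.5 -9.3  5.3]
tip [0.5472 0.0694 0.0201] rel centre mm [ 9.9 29.4]
[0.011, 0.001, 0.012, 0.05, -0.03, -0.03]
[0.023, 0.001, 0.026, 0.08, -0.06, -0.06]
[0.036, 0.001, 0.041, 0.11, -0.09, -0.08]
[0.049, 0.001, 0.055, 0.14, -0.11, -0.11]
[0.062, 0.001, 0.07, 0.17, -0.13, -0.13]
[0.073, 0.001, 0.082, 0.19, -0.13, -0.15]
beads [([0.555, 0.081, 0.034], 0.56)]
211 ....................................................###...................................
213 ####.#..............................................###...................................
215 .#..##.###..#.......................................###...................................
217 ####...#########..##................##..............###...................................
219 ##############################......................####..................................
221 ##########################..........................###...................................
223 #####################.................
[... 1347 characters left out ...]
##...##########....................
253 ###########...................................###.......#...##########....................
255 ############.................................................########.....................
257 ############............................................############......................
259 #############...........................................########..........................
261 ##############...........................................##...............................
263 ##############............................................................................
265 ################..........................................................................
```

```bash
python3 - <<'E'
from h import *
s=rxy(None,[(9,24,28,.019),(12,16,34,.019),(15,8,40,.019),(16,4,46,.019),(16,4,52,.019),(16,4,58,.019),(16,4,64,.019),(16,4,70,.019)]);print()
s=rxy(s,[(16,4,77,.019),(16,4,84,.019),(16,4,90,.019),(16,4,96,.019),(16,5,100,.019),(18,10,103,.019)]);print()
E
```

```text
t 28.92 p [0.517  0.0512 0.1576] x [ 0.662  0.345 -0.666] y [ 0.463 -0.886  0.001] z [-0.59  -0.309 -0.746] gap 0.0109 gf 59.1 F [-1.8 -5.  -0.4]
tip [0.5491 0.0678 0.0194] rel centre mm [11.8 27.8]
[-0.001, 0.0, -0.001, -0.03, 0.03, 0.03]
[-0.012, 0.0, -0.013, -0.03, 0.15, 0.04]
[-0.023, 0.0, -0.026, -0.04, 0.27, 0.04]
[-0.034, 0.0, -0.038, -0.03, 0.35, 0.04]
[-0.045, 0.0, -0.051, -0.02, 0.39, 0.03]
[-0.056, 0.0, -0.063, -0.01, 0.42, 0.02]
[-0.067, 0.0, -0.076, 0.0, 0.45, 0.0]
[-0.078, 0.0, -0.088, 0.02, 0.48, -0.01]

[-0.013, 0.0, -0.015, 0.0, 0.04, -0.0]
[-0.026, -0.0, -0.029, 0.01, 0.09, -0.01]
[-0.037, 0.0, -0.042, 0.02, 0.12, -0.01]
[-0.048, -0.0, -0.054, 0.03, 0.16, -0.02]
[-0.055, 0.0, -0.062, 0.04, 0.18, -0.04]
[-0.061, 0.0, -0.069, 0.09, 0.2, -0.08]
```

Request:
carry_out([
  [[0,0,0,-0.03,0.03,0.03,-1],[-0.012,0,-0.013,-0.03,0.15,0.04,-1],[-0.023,0,-0.026,-0.04,0.27,0.04,-1],[-0.034,0,-0.038,-0.03,0.35,0.04,-1],[-0.045,0,-0.051,-0.02,0.39,0.03,-1],[-0.056,0,-0.063,-0.01,0.42,0.02,-1],[-0.067,0,-0.076,0,0.45,0,-1],[-0.078,0,-0.088,0.02,0.48,-0.01,-1]],
])

```text
clock: 29.58
tool_pos: [0.5418, 0.0131, 0.1571]
ee_rot: [0.763, 0.542, -0.289, 0.204]
force: [-0.2, -0.6, 0.1]
finger_gap: 0.011
grasp_force: 59.3
```

Request:
carry_out([
  [[-0.013,0,-0.015,0,0.04,0,-1],[-0.026,0,-0.029,0.01,0.09,-0.01,-1],[-0.037,0,-0.042,0.02,0.12,-0.01,-1],[-0.048,0,-0.054,0.03,0.16,-0.02,-1],[-0.055,0,-0.062,0.04,0.18,-0.04,-1],[-0.061,0,-0.069,0.09,0.2,-0.08,-1]],
])

```text
clock: 30.08
tool_pos: [0.5638, 0.0168, 0.1572]
ee_rot: [0.577, 0.736, -0.219, 0.278]
force: [0.2, 0.7, -0.4]
finger_gap: 0.0108
grasp_force: 59.3
```

```bash
python3 - <<'E'
from h import *
print(r.observe()['qpos'].round(3))
s=rxy(None,[(20,15,103,.019),(24,19,103,.019),(29,22,103,.019),(34,23,103,.019),(35,22,103,.019)]);print()
s=rxy(s,[(35,16,103,.019),(35,10,100,.019),(35,4,97,.019),(34,-2,94,.019),(34,-2,94,.019)])
blobs()
E
```

```text
[-0.229  0.63  -0.342  1.925  1.001  1.164 -0.977]
t 30.08 p [0.5638 0.0168 0.1572] x [-0.179  0.728 -0.662] y [ 0.971  0.238 -0.001] z [ 0.157 -0.643 -0.75 ] gap 0.0108 gf 59.3 F [ 0.2  0.7 -0.4]
tip [0.5549 0.0527 0.0193] rel centre mm [17.6 12.7]
[0.001, -0.0, 0.002, 0.02, 0.03, -0.01]
[0.001, -0.0, 0.002, 0.04, 0.08, -0.03]
[0.001, -0.0, 0.002, 0.05, 0.13, -0.04]
[0.001, -0.0, 0.002, 0.05, 0.18, -0.04]
[0.001, -0.0, 0.002, 0.04, 0.19, -0.03]

[0.0, 0.0, 0.0, -0.04, -0.01, 0.04]
[0.006, 0.0, 0.006, -0.09, -0.05, 0.08]
[0.011, -0.0, 0.012, -0.13, -0.08, 0.12]
[0.017, -0.0, 0.019, -0.17, -0.12, 0.15]
[0.017, -0.0, 0.019, -0.17, -0.12, 0.15]
beads [([0.525, 0.051, 0.036], 0.65), ([0.498, 0.048, 0.033], 0.59), ([0.509, 0.068, 0.034], 0.54)]
211 #######...................................................................................
213 ########..................................................................................
215 ##########................................................................................
217 ########.....................................................
[... 1609 characters left out ...]
....###########..........##########
253 ###########................................#########.........#########........############
255 ############................................###..............#########........############
257 ############................................##.............#########.........#############
259 #############...............................##...........########...........##############
261 ##############.............................###..........####................##############
263 ###############............................##..............................###############
265 ################..........................................................################
```

Request:
carry_out([
  [[0,0,0,0.02,0.03,-0.01,-1],[0,0,0,0.04,0.08,-0.03,-1],[0,0,0,0.05,0.13,-0.04,-1],[0,0,0,0.05,0.18,-0.04,-1],[0,0,0,0.04,0.19,-0.03,-1],[0,0,0,0.04,0.19,-0.03,-1]],
])

```text
clock: 30.68
tool_pos: [0.5826, 0.0258, 0.1563]
ee_rot: [0.58, 0.734, -0.219, 0.278]
force: [0.4, 0.3, 0.2]
finger_gap: 0.0109
grasp_force: 59.2
```

Request:
carry_out([
  [[0,0,0,-0.04,-0.01,0.04,-1],[0.006,0,0.006,-0.09,-0.05,0.08,-1],[0.011,0,0.012,-0.13,-0.08,0.12,-1]],
])

```text
clock: 30.93
tool_pos: [0.5778, 0.006, 0.1561]
ee_rot: [0.617, 0.703, -0.235, 0.265]
force: [0.1, -0.0, -1.4]
finger_gap: 0.0108
grasp_force: 59.2
```

```bash
python3 - <<'E'
from h import *
s=rxy(None,[(34,-2,94,.019),(33,-8,90,.019),(33,-8,90,.019)])
blobs()
E
```

```text
t 30.93 p [0.5778 0.006  0.1561] x [-0.099  0.743 -0.662] y [ 0.992  0.13  -0.003] z [ 0.084 -0.657 -0.749] gap 0.0108 gf 59.2 F [ 0.1 -0.  -1.4]
tip [0.5726 0.0425 0.0182] rel centre mm [35.3  2.5]
[0.006, -0.0, 0.007, -0.04, -0.04, 0.02]
[0.013, -0.0, 0.016, -0.08, -0.08, 0.06]
[0.013, -0.0, 0.016, -0.08, -0.08, 0.06]
beads [([0.509, 0.066, 0.036], 0.57), ([0.529, 0.045, 0.029], 0.44), ([0.553, 0.077, 0.034], 0.36)]
211 ..........................................................................................
213 ###.......................................................................................
215 ##........................................................................................
217 ###.......................................................................................
219 ##........................................................................................
221 ..........................................................................................
223 ..........................................................................................
225 .........
[... 1281 characters left out ...]
....###########..........##########
253 ###########.....................########......######.........#########........############
255 ############.......................#####.....................########.........############
257 ############........................####...................#########.........#############
259 #############..............######...####.................########...........##############
261 ##############.................#########................####................##############
263 ###############............................................................###############
265 ################..........................................................################
```

```bash
python3 - <<'E'
from h import *
s=rxy(None,[(34,7,96,.02),(32,8,96,.03),(30,8,96,.05),(25,8,96,.08),(20,8,96,.11),(20,8,90,.14),(20,8,84,.15),(20,8,84,.15)]);print()
p,M=s
b=np.pi/180*84
for d in (84,70,56):
  b=np.radians(d);x=[np.cos(b),np.sin(b),0];z=[0,0,-1]
  G=R.from_matrix(np.c_[x,np.cross(z,x),z]);print(d,((M.inv()*G).as_rotvec()/2/np.pi).round(3))
print(p,(M.inv().apply([.56-p[0],.20-p[1],.29-p[2]])*10).round(2))
E
```

```text
t 31.03 p [0.5783 0.005  0.1561] x [-0.098  0.743 -0.663] y [ 0.992  0.128 -0.002] z [ 0.083 -0.657 -0.749] gap 0.0113 gf 59.2 F [ 0.  -0.1  0.1]
tip [0.5733 0.0415 0.018 ] rel centre mm [36.   1.5]
[0.002, -0.0, 0.003, 0.03, -0.02, -0.05]
[0.002, -0.0, 0.003, -0.03, -0.04, -0.14]
[0.002, -0.0, 0.003, -0.16, -0.06, -0.29]
[0.002, -0.0, 0.003, -0.35, -0.11, -0.52]
[0.002, -0.0, 0.003, -0.54, -0.16, -0.75]
[0.013, -0.0, 0.016, -0.74, -0.2, -0.97]
[0.024, -0.0, 0.028, -0.8, -0.23, -1.05]
[0.024, -0.0, 0.028, -0.8, -0.23, -1.05]

84 [0.    0.116 0.   ]
70 [0.014 0.115 0.037]
56 [0.028 0.113 0.074]
[0.55418076 0.01166236 0.28808327] [ 1.39 -0.14 -1.26]
```

Request:
carry_out([
  [[0,0,0,0.03,-0.02,-0.05,-1],[0,0,0,-0.03,-0.04,-0.14,-1],[0,0,0,-0.16,-0.06,-0.29,-1],[0,0,0,-0.35,-0.11,-0.52,-1],[0,0,0,-0.54,-0.16,-0.75,-1],[0.013,0,0.016,-0.74,-0.2,-0.97,-1],[0.024,0,0.028,-0.78,-0.23,-0.99,-1],[0.024,0,0.028,-0.78,-0.23,-0.99,-1]],
])

```text
clock: 31.7
tool_pos: [0.5557, 0.0114, 0.2848]
ee_rot: [0.696, 0.626, -0.26, 0.238]
force: [0.5, -0.3, -0.9]
finger_gap: 0.0105
grasp_force: 59.3
```

Request:
carry_out([
  [[0,0.019,0,0.2,0,-0.18,-1],[0,0.038,0,0.4,0,-0.36,-1],[0,0.057,0,0.66,0,-0.59,-1],[0,0.076,0,0.66,0,-0.59,-1],[0,0.095,0,0.66,0,-0.59,-1],[0,0.116,0,0.66,0,-0.59,-1],[0,0.116,0,0.66,0,-0.59,-1]],
])

```text
clock: 32.28
tool_pos: [0.5635, 0.0944, 0.282]
ee_rot: [0.742, 0.67, 0.004, -0.002]
force: [-0.5, -1.3, -1.7]
finger_gap: 0.011
grasp_force: 59.3
```

Request:
carry_out([
  [[0,0,0.018,0.33,0,0,-1],[0,0,0.036,0.66,0,0,-1],[0,0,0.054,0.99,0,0,-1],[0,0,0.072,0.99,0,0,-1],[0,0,0.09,0.99,0,0,-1],[0,0,0.108,0.99,0,0,-1]],
])

```text
clock: 32.78
tool_pos: [0.5717, 0.1995, 0.2818]
ee_rot: [0.922, 0.387, 0.0, -0.0]
force: [0.1, 0.4, -0.7]
finger_gap: 0.0109
grasp_force: 59.2
```

```bash
cat >> h.py <<'E'
def lev(deg,X):
    p,M=st();b=np.radians(deg);x=[np.cos(b),np.sin(b),0];z=[0,0,-1]
    G=R.from_matrix(np.c_[x,np.cross(z,x),z]);print('turn',((M.inv()*G).as_rotvec()/2/np.pi).round(4),'shift',(M.inv().apply(np.array(X)-p)*10).round(3))
E
python3 - <<'E'
from h import *
lev(5.5,[.5594,.3558,.25]);print(r.observe()['qpos'].round(3))
b=r.grab_frame('top');cv2.imwrite('pics/t1.png',b)
print([([round(float(v),3) for v in d['position']],round(d['score'],2)) for d in r.recognise('top','bead1')])
im=b[230:330,255:355];h=cv2.cvtColor(cv2.resize(im,None,fx=4,fy=4,interpolation=2),cv2.COLOR_BGR2HSV)
m=(((h[...,0]<12)|(h[...,0]>176))&(h[...,1]>150)&(h[...,2]>120)).astype(np.uint8)
n,l,s,c=cv2.connectedComponentsWithStats(m)
for i in range(1,n):
  if s[i,4]>150:
    q=plane('top',(255+c[i][0]/4,230+c[i][1]/4),.033)[:2];print(s[i,4],(q-CEN)*1000,(np.linalg.norm(q-P0,axis=1)*1000).round(1))
E
```

```text
t 32.78 p [0.5717 0.1995 0.2818] x [0.701 0.714 0.001] y [ 0.714 -0.701 -0.001] z [-0.     0.001 -1.   ] gap 0.0109 gf 59.2 F [ 0.1  0.4 -0.7]
turn [-1.000e-04 -0.000e+00  1.112e-01] shift [ 1.029 -1.183  0.32 ]
[-0.158  0.454 -0.381  1.627  0.184  1.096 -1.365]
[([0.526, 0.05, 0.033], 0.61), ([0.579, 0.02, 0.031], 0.55), ([0.524, 0.08, 0.029], 0.51)]
262 [ 85.75279001 -85.78635624] [126.3  96.   93.4 124.4 150.3 152.5]
1354 [ 41.74305449 -19.8902832 ] [48.  16.7 36.3 65.  78.3 74.2]
1390 [14.46075108 41.9184885 ] [20.1 51.2 76.  77.  56.4 28.5]
1401 [-14.37885113  41.36668912] [43.4 66.6 78.5 67.2 36.7 10.4]
1353 [-15.34604733   3.67506845] [46.8 48.6 44.3 30.  16.5 27.7]
2897 [-38.87098731  15.68956843] [65.6 74.4 68.3 44.  10.5 31. ]
```

```bash
python3 - <<'E'
from h import *
print(proj('scene',[list(p)+[.033] for p in P0-OFF]).round(0).tolist())
for f in ('b5','b6','b7','b8'):
    a=cv2.imread(f'pics/{f}.png');im=cv2.resize(a[195:285,305:395],None,fx=4,fy=4,interpolation=2)
    h=cv2.cvtColor(im,cv2.COLOR_BGR2HSV)
    g=np.where(((h[...,0]<12)|(h[...,0]>176))&(h[...,1]>150)&(h[...,2]>90),h[...,2],0)[::6,::4]
    print(f)
    for i,row in enumerate(g[22:46]):print(round(195+1.5*(i+22)),''.join('.' if v==0 else str(min(9,int(v)//26)) for v in row[15:75]))
E
```

```text
[[356.0, 261.0], [341.0, 259.0], [333.0, 248.0], [342.0, 240.0], [358.0, 242.0], [365.0, 250.0]]
b5
228 3467665.....................................................
230 ..57.76.....................................................
231 ...67..7....................................................
232 ...567......................................................
234 ....57......................................................
236 ....56...8..................................................
237 .....57.....................................................
238 .....467............45455...................................
240 ......577..8.......4555555...........555....................
242 .......67..87.....44555555.........5555555..................
243 .......57...876...34444444........455555555.................
244 ........677..88753.3333333........34445554..................
246 ........567...7753.3333333.........3344433..................
248 ......6545.66666.....333...........333333344................
249 ...7777766677766....................333344444444............
250 ..7787666776555......
[... 4548 characters left out ...]
..............55555.............5567888888887.....
249 .............................................6788888887.....
250 .............................................677788776......
252 ............................................8888887765......
254 ...........................................8888888886.......
255 ...........................................8888888887.......
256 ...........................................788898887........
258 ...........................................56777777.........
260 ...........................................555666...........
261 ............................................................
262 .......................88888................................
```

The bead order tracked through the saved frames is consistent, and every bead is 28 mm or more from its start. Next is the rest.

Request:
carry_out([
  [[0,0,0.019,0.3,-0.33,0,-1],[0,0,0.038,0.6,-0.66,0,-1],[0,0,0.057,0.9,-0.99,0,-1],[0,0,0.076,0.9,-0.99,0,-1],[0,0,0.095,0.9,-0.99,0,-1],[0,0,0.111,0.9,-0.99,0,-1],[0,0,0.111,0.9,-0.99,0,-1]],
])

```text
clock: 33.47
tool_pos: [0.5646, 0.332, 0.2829]
ee_rot: [0.999, 0.049, 0.0, -0.001]
force: [-0.4, 0.1, -0.3]
finger_gap: 0.0109
grasp_force: 59.3
```

```bash
python3 - <<'E'
from h import *
lev(5.5,[.5594,.3558,.13]);print(r.observe()['qpos'].round(3))
b=r.grab_frame('top');cv2.imwrite('pics/t2.png',b);a=r.grab_frame('scene');cv2.imwrite('pics/s2.png',a)
print([([round(float(v),3) for v in d['position']],round(d['score'],2)) for d in r.recognise('top','paddle')+r.recognise('scene','paddle')])
E
```

```text
t 33.47 p [0.5646 0.332  0.2829] x [0.995 0.099 0.001] y [ 0.099 -0.995 -0.002] z [ 0.001  0.002 -1.   ] gap 0.0109 gf 59.3 F [-0.4  0.1 -0.3]
turn [-0.0004 -0.0002  0.0004] shift [-0.03  -0.238  1.529]
[-0.465  0.513 -0.227  1.506  0.121  1.134 -2.186]
[([0.604, 0.332, 0.23], 0.6), ([0.657, 0.339, 0.226], 0.64)]
```

```bash
python3 - <<'E'
from h import *
np.set_printoptions(suppress=True,precision=1)
p,M=st()
L=np.array([[x,0,55] for x in (-85,-50,-25,30,60,90)]+[[119,0,79]])/1000
W=p+M.apply(L)
for c,f in (('scene','s2'),('top','t2')):
    im=cv2.imread(f'pics/{f}.png');h=cv2.cvtColor(im,cv2.COLOR_BGR2HSV)
    m=((h[...,0]<16)|(h[...,0]>174))&(h[...,1]>110)&(h[...,2]>60)
    q=proj(c,W);d=(q[5]-q[0]);d/=np.linalg.norm(d);n=np.array([-d[1],d[0]])
    print(c,q.tolist())
    for s in np.arange(-8,np.linalg.norm(q[6]-q[0])+8,4):
        o=[t for t in np.arange(-16,16,.5) if m[tuple(np.clip(np.round((q[0]+s*d+t*n)[::-1]).astype(int),0,(479,639)))]]
        if o:print(round(s),round(np.median(o),1),len(o)/2,end=' | ')
    print()
E
```

```text
t 33.67 p [0.6 0.3 0.3] x [1.  0.1 0. ] y [ 0.1 -1.  -0. ] z [ 0.  0. -1.] gap 0.0107 gf 59.3 F [0.1 0.  0.4]
scene [[517.2548122482422, 188.51121344772133], [517.417142116237, 199.99755708379888], [517.5399616249667, 208.68817637593833], [517.8327350248662, 229.40460965029118], [518.007061196127, 241.73980299824777], [518.1930386098253, 254.89942980431368], [513.6582999104014, 280.43044757918767]]
12 -4.2 2.0 | 16 -3.8 3.0 | 20 -2.2 5.0 | 24 -2.8 6.0 | 28 -2.2 7.0 | 32 -1.2 9.0 | 36 -1.2 9.0 | 40 -1.2 9.0 | 44 -1.2 9.0 | 48 -1.2 9.0 | 52 -1.2 9.0 | 56 -0.8 9.0 | 60 -0.8 9.0 | 64 -0.8 9.0 | 68 -0.2 10.0 | 72 1.2 13.0 | 76 0.8 16.0 | 80 1.2 15.0 | 84 2.2 15.0 | 88 3.2 15.0 | 92 3.2 12.0 | 
top [[110.92132705757726, 299.36903094753706], [110.59835784293512, 276.4846241680471], [110.37088971555488, 260.36707202889], [109.87966725783903, 225.56086130677417], [109.61692978367537, 206.94425339992438], [109.35776854533901, 188.58104436733387], [115.24716623461242, 175.67919647921934]]
4 -2.2 8.0 | 8 -2.2 8.0 | 12 -2.2 8.0 | 16 -2.2 8.0 | 20 -1.8 7.0 | 24 -1.2 8.0 | 28 -1.2 8.0 | 32 -0.8 8.0 | 36 -0.8 8.0 | 40 -0.8 8.0 | 44 -0.8 8.0 | 48 -1.8 8.0 | 76 -0.2 10.0 | 80 0.2 9.0 | 84 0.2 9.0 | 88 0.2 9.0 | 92 0.2 9.0 | 96 0.2 9.0 | 100 0.2 9.0 | 104 0.8 9.0 | 108 0.8 9.0 | 112 1.8 11.0 | 116 2.2 14.0 | 120 5.2 14.0 |
```

Request:
carry_out([
  [[0,0.003,0,-0.05,-0.23,0,-1],[0,0.003,0,-0.05,-0.23,0.25,-1],[0,0.003,0,-0.05,-0.23,0.5,-1],[0,0.003,0,-0.05,-0.23,0.85,-1],[0,0.003,0,-0.05,-0.23,0.85,-1]],
])

```text
clock: 34.08
tool_pos: [0.5561, 0.3515, 0.1925]
ee_rot: [0.999, 0.05, 0.006, -0.0]
force: [-1.2, -1.6, -1.7]
finger_gap: 0.0108
grasp_force: 59.3
```

Request:
carry_out([
  [[0,0,0,0,0,0.2,-1],[0,0,0,0,0,0.4,-1],[0,0,0,0,0,0.6,-1],[0,0,0,0,0,0.6,-1],[0,0,0,0,0,0.6,-1]],
])

```text
clock: 34.5
tool_pos: [0.5599, 0.354, 0.1394]
ee_rot: [0.999, 0.049, 0.01, -0.003]
force: [0.5, 0.3, 0.3]
finger_gap: 0.0109
grasp_force: 59.3
```

```bash
python3 - <<'E'
from h import *
np.set_printoptions(suppress=True,precision=1)
b=r.grab_frame('top');a=r.grab_frame('scene');cv2.imwrite('pics/t3.png',b);cv2.imwrite('pics/s3.png',a)
lev(5.5,[.5575,.3558,.107]);s=r.observe();p=s['tool_pos'];M=R.from_quat(s['ee_rot'])
L=np.array([[x,0,55] for x in (-85,90)]+[[119,0,79]])/1000
W=p+M.apply(L)
for c,im in (('scene',a),('top',b)):
    h=cv2.cvtColor(im,cv2.COLOR_BGR2HSV)
    m=((h[...,0]<16)|(h[...,0]>174))&(h[...,1]>110)&(h[...,2]>60)
    q=proj(c,W);d=(q[1]-q[0]);d/=np.linalg.norm(d);n=np.array([-d[1],d[0]])
    print(c,q.tolist())
    for s in np.arange(-8,np.linalg.norm(q[2]-q[0])+8,4):
        o=[t for t in np.arange(-16,16,.5) if m[tuple(np.clip(np.round((q[0]+s*d+t*n)[::-1]).astype(int),0,(479,639)))]]
        if o:print(round(s),round(np.median(o),1),len(o)/2,end=' | ')
    print()
E
```

```text
t 34.6 p [0.6 0.4 0.1] x [1.  0.1 0. ] y [ 0.1 -1.  -0. ] z [ 0.  0. -1.] gap 0.0109 gf 59.3 F [-0.1  0.6  0.3]
turn [-0. -0.  0.] shift [-0.  -0.   0.3]
scene [[509.54817670800924, 252.51783528569297], [509.14349443495814, 320.134107676703], [505.13790909736065, 343.02428540407016]]
16 -2.8 1.0 | 20 -1.8 3.0 | 24 -2.2 6.0 | 28 -1.8 7.0 | 32 -0.8 7.0 | 36 -0.2 8.0 | 40 -0.2 8.0 | 44 0.2 7.0 | 48 0.2 7.0 | 52 0.2 7.0 | 56 0.2 7.0 | 60 0.2 7.0 | 64 0.2 7.0 | 68 0.8 8.0 | 72 1.8 12.0 | 76 1.2 13.0 | 80 2.2 13.0 | 84 3.2 13.0 | 88 4.2 13.0 | 92 3.0 0.5 | 
top [[130.64278347141612, 305.6952264797395], [128.3413891889648, 211.45310271243883], [132.69692420778432, 199.41450535578525]]
4 0.2 7.0 | 8 0.8 7.0 | 12 0.8 7.0 | 16 0.8 7.0 | 20 0.2 6.0 | 24 0.2 6.0 | 28 0.8 6.0 | 32 0.8 6.0 | 36 0.8 6.0 | 40 0.2 7.0 | 64 0.2 8.0 | 68 1.2 7.0 | 72 1.2 7.0 | 76 1.2 7.0 | 80 1.2 7.0 | 84 1.2 7.0 | 88 1.8 7.0 | 92 1.8 7.0 | 96 2.2 10.0 | 100 2.8 11.0 | 104 5.2 10.0 |
```

Request:
carry_out([
  [[0,0.001,0,0,0,0.08,-1],[0,0.002,0,0,0,0.16,-1],[0,0.002,0,0,0,0.22,-1],[0,0.002,0,0,0,0.25,-1],[0,0.002,0,0,0,0.26,-1],[0,0.002,0,0,0,0.27,-1],[0,0.002,0,0,0,0.27,-1]],
])

```text
clock: 35.18
tool_pos: [0.5604, 0.3546, 0.1117]
ee_rot: [0.999, 0.048, 0.016, -0.003]
force: [-0.3, -0.5, -0.5]
finger_gap: 0.0111
grasp_force: 59.3
```

Request:
carry_out([
  [[0,0,0,0,0,0.01,-1],[0,0,0,0,0,0.02,-1],[0,0,0,0,0,0.02,-1]],
])

```text
clock: 35.43
tool_pos: [0.5605, 0.3545, 0.1098]
ee_rot: [0.999, 0.048, 0.016, -0.003]
force: [0.1, -0.8, -0.6]
finger_gap: 0.0108
grasp_force: 59.3
```

Request:
carry_out([
  [[0,0,0,0,0,0.01,-1],[0,0,0,0,0,0.02,-1],[0,0,0,0,0,0.02,-1]],
])

```text
clock: 35.68
tool_pos: [0.5605, 0.3545, 0.1076]
ee_rot: [0.999, 0.048, 0.016, -0.003]
force: [-0.1, 0.6, 0.2]
finger_gap: 0.0106
grasp_force: 59.3
```

Request:
carry_out([
  [[0,0,0,0,0,0.01,-1],[0,0,0,0,0,0.01,-1],[0,0,0,0,0,0.01,-1]],
])

```text
clock: 35.93
tool_pos: [0.5606, 0.3546, 0.1074]
ee_rot: [0.999, 0.048, 0.017, -0.003]
force: [-3.3, -2.5, 6.5]
finger_gap: 0.0109
grasp_force: 60.2
```

Request:
carry_out([
  [[0,0,0,0,0,0.01,-1],[0,0,0,0,0,0.01,-1],[0,0,0,0,0,0.01,-1]],
])

```text
clock: 36.18
tool_pos: [0.5606, 0.3546, 0.1074]
ee_rot: [0.999, 0.048, 0.017, -0.003]
force: [-5.3, -4.2, 15.1]
finger_gap: 0.0107
grasp_force: 61.5
```

Request:
carry_out([
  [[0,0,0,0,0,-0.01,-1],[0,0,0,0,0,-0.01,-1],[0,0,0,0,0,-0.01,-1],[0,0,0,0,0,-0.01,-1]],
], newtons=20)

```text
clock: 36.52
tool_pos: [0.5607, 0.3547, 0.1074]
ee_rot: [0.999, 0.048, 0.017, -0.004]
force: [-2.3, -1.7, 8.3]
finger_gap: 0.011
grasp_force: 60.3
```

Request:
carry_out([
  [[0,0,0,0,0,0,-0.7],[0,0,0,0,0,0,-0.6],[0,0,0,0,0,0,-0.4],[0,0,0,0,0,0,-0.1],[0,0,0,0,0,0,0.1],[0,0,0,0,0,0,0.1],[0,0,0,0,0,0,0.1]],
])

```text
clock: 37.1
tool_pos: [0.5605, 0.3545, 0.1067]
ee_rot: [0.999, 0.048, 0.016, -0.003]
force: [-0.5, -0.1, -0.0]
finger_gap: 0.0469
grasp_force: 0.0
```

Request:
carry_out([
  [[0,0,0,0,0,-0.15,0.1],[0,0,0,0,0,-0.4,0.1],[0,0,0,0,0,-0.7,0.1],[0,0,0,0,0,-1,0.1],[0,0,0,0,0,-1,0.1]],
])

```text
clock: 37.52
tool_pos: [0.5593, 0.3556, 0.2132]
ee_rot: [0.999, 0.048, 0.02, -0.006]
force: [0.6, 0.0, 0.6]
finger_gap: 0.0471
grasp_force: 0.0
```

Request:
carry_out([
  [[0,0,0,-0.2,0.3,-0.3,0.1],[0,0,0,-0.5,0.6,-0.6,0.1],[0,0,0,-0.8,0.9,-0.9,0.1],[0,0,0,-0.9,0.9,-0.9,0.1]],
])

```text
clock: 37.85
tool_pos: [0.4736, 0.2524, 0.295]
ee_rot: [0.999, 0.047, 0.017, -0.003]
force: [0.6, -0.5, 0.8]
finger_gap: 0.0468
grasp_force: 0.0
```

Request:
carry_out([
  [[0,0,0,-0.2,0,-0.3,0.1],[0,0,0,-0.5,0,-0.3,0.1],[0,0,0,-0.9,0,-0.3,0.1],[0,0,0,-0.9,0,-0.3,0.1]],
])

```text
clock: 38.18
tool_pos: [0.3765, 0.2452, 0.3199]
ee_rot: [0.999, 0.05, 0.015, -0.003]
force: [-1.5, -0.1, -0.7]
finger_gap: 0.047
grasp_force: 0.0
```

```bash
python3 - <<'E'
from h import *
np.set_printoptions(suppress=True,precision=4)
st()
b=r.grab_frame('top');a=r.grab_frame('scene');cv2.imwrite('pics/t9.png',b);cv2.imwrite('pics/s9.png',a)
for n in ('paddle','bead1','crusher','bottle_a','magnifier'):
  print(n,[([round(float(v),3) for v in d['position']],round(d['score'],2)) for c in('top','scene') for d in r.recognise(c,n)])
# handle axis from masks, each view
for c,im,(x0,x1,y0,y1) in (('top',b,(90,190,190,345)),('scene',a,(460,545,240,380))):
    h=cv2.cvtColor(im,cv2.COLOR_BGR2HSV);m=(((h[...,0]<16)|(h[...,0]>174))&(h[...,1]>110)&(h[...,2]>60))[y0:y1,x0:x1]
    rr=[(y0+i,x0+np.nonzero(v)[0].min(),x0+np.nonzero(v)[0].max()) for i,v in enumerate(m) if v.sum()>3]
    print(c,[tuple(int(k) for k in q) for q in rr[::8]],rr[-1])
    # prediction for a level paddle on the bars at height .045-.059
    for X in ([-85,0],[95,0]):
        u=np.array([np.cos(.096),np.sin(.096)]);P=np.array([.5594,.3558])+u*X[0]/1000
        print(proj(c,[*P,.059])[0])
E
```

```text
t 38.18 p [0.3765 0.2452 0.3199] x [0.995 0.1   0.03 ] y [ 0.1   -0.995 -0.004] z [ 0.03   0.007 -1.   ] gap 0.047 gf 0.0 F [-1.5 -0.1 -0.7]
paddle [([0.581, 0.355, 0.057], 0.64), ([0.623, 0.362, 0.059], 0.76)]
bead1 [([0.492, 0.045, 0.033], 0.69), ([0.524, 0.08, 0.032], 0.66), ([0.526, 0.049, 0.035], 0.62), ([0.552, 0.088, 0.034], 0.54), ([0.509, 0.064, 0.034], 0.46), ([0.535, 0.081, 0.032], 0.65), ([0.533, 0.047, 0.032], 0.63), ([0.499, 0.049, 0.034], 0.62), ([0.553, 0.079, 0.037], 0.4), ([0.508, 0.068, 0.034], 0.38)]
crusher [([0.774, -0.118, 0.07], 0.84), ([0.544, 0.355, 0.005], 0.59), ([0.507, 0.067, 0.032], 0.71), ([0.789, -0.107, 0.062], 0.7)]
bottle_a [([0.778, 0.146, 0.061], 0.88), ([0.769, 0.086, 0.059], 0.64), ([0.792, 0.15, 0.063], 0.91), ([0.789, 0.091, 0.056], 0.82)]
magnifier [([0.791, -0.024, 0.018], 0.68), ([0.776, -0.12, 0.074], 0.66), ([0.792, -0.019, 0.016], 0.77)]
top [(203, 135, 143), (211, 132, 141), (219, 133, 138), (227, 133, 138), (235, 133, 139), (243, 133, 138), (251, 133, 139), (259, 133, 139), (267, 134, 139), (275, 134, 139), (283, 134, 139), (291, 134, 140), (299, 134, 139)] (305, np.int64(134), np.int64(137))
[135.3185 307.6426]
[133.7275 213.7046]
scene [(263, 504, 507), (271, 503, 508), (279, 503, 508), (287, 502, 508), (295, 502, 508), (303, 502, 507), (311, 502, 507), (319, 501, 507), (327, 501, 508), (335, 499, 506), (343, 497, 508), (351, 495, 506)] (356, np.int64(500), np.int64(505))
[506.5336 261.1069]
[504.8742 332.3174]
```

```bash
python3 -c "
from plant import r
print(r.close_job())"
```

```text
the job is handed in; nothing more can be done
None
```

I stirred the beads until all six lay at least 28 mm from where they began, laid the paddle level and centred on both bars of the drip rest, and handed the job in at about 39 s; contact reached about 12 N while stirring, when beads jammed against the glass, and 15 N as the paddle touched the bars.

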